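# Load and start the leak-test pot

## Task

Leak-test the sealed sensors that lie on the grey mat: throw the pot's toggle clamp fully back, swivel its flat cover aside on its pivot screw until the port is clear, and set every sensor flat on the pot's floor, connector up. Then swivel the cover back against its stop, swing the clamp over centre until it is locked down on the cover, and press the start button all the way in. Leave the screwdriver, cutter, tape roll and loupe where they lie.

Things in the scene. Friction and masses are not known exactly. Their poses are not given: they have to be found in the camera images.
- pot: aluminium pot, 104x142 mm (x, y), bolted with its 195x275x8 mm plate; place and yaw vary. Port 80 (x) x 118 (y) mm, 44 deep, rim 56 mm above the bench. Origin: on the bench under the port centre; at yaw 0 x points away from the robot, y left. Three sensors fit side by side, length along pot x, at y = -40, 0, +40 mm; pinched along pot x the fingers have 32 mm to each wall. Gauge behind, 60 mm high.
- pot_floor (a point): centre of the pot's inside floor, 12 mm above the bench; axes as the pot's. A sensor that stands flat in the pot has its origin at this height.
- cover_pivot (a point): the cover's pivot screw, at the cover's top face (61 mm above the bench), at pot (x, y) = (32, 85) mm; the cover turns about the vertical through it.
- cover (a joint): flat 108x146x5 mm cover plate on the pot's rim: 0 = shut on its stop pin; grows clockwise from above (free end swings to the robot, then left); 1.75 rad = end of travel; port clear from 1.5. Stays where left (1 N at the knob). The locked clamp's spindle sits in the steel cup on the cover and holds it; 4 mm play, so the clamp locks only with the cover on its stop.
- cover_knob (a point): centre of the top of the cover's black round knob (18 mm across, 26 mm tall), by which the cover is turned and with which it moves; when shut at pot (-36, -5) mm, top 87 mm above the bench; 113 mm from the pivot.
- clamp_handle (a joint): handle of the toggle clamp at the pot's right (-y) end: 0 = upright, locked over centre, arm lying over the cover; grows as the handle swings away from the pot (to pot -y) about an axis along pot x; 1.15 rad = fully back on its stop, arm raised 2 rad, clear of the port. A linkage drives the arm; dead centre at 0.07. Stays where left (3 N at the grip).
- clamp_pivot (a point): axis of the clamp handle, at pot (0, -116, 103) mm; fixed to the pot.
- clamp_grip (a point): point on the axis of the handle's black round grip (20 mm across, from 44 to 104 mm from clamp_pivot), 85 mm from clamp_pivot: at pot (0, -116, 188) mm locked, (0, -194, 137) mm fully back. Its own z axis points along the grip to the free end.
- start (a joint): travel of the start button: 0 = out, 0.006 m = all the way in (about 5 N; springs back).
- start_top (a point): centre of the top of the round grey start button (28 mm across) on the grey box on the plate's front right corner; 52 mm above the bench when out; it is pressed straight down.
- sensor_a: sealed sensor: aluminium body 64x30x14 mm (end ears 5 mm thick), black rectangular connector standing on its middle, 16 mm along x, 24 mm along y, top 38 mm above the underside; pinch it across the 16 mm, fingertips over the 14 mm body. Origin: centre of underside; x along the 64 mm, z up through the connector. About 0.12 kg. Starts on the 3 mm mat at the left; 2 or 3 present, others read None.
- sensor_b: sealed sensor: aluminium body 64x30x14 mm (end ears 5 mm thick), black rectangular connector standing on its middle, 16 mm along x, 24 mm along y, top 38 mm above the underside; pinch it across the 16 mm, fingertips over the 14 mm body. Origin: centre of underside; x along the 64 mm, z up through the connector. About 0.12 kg. Starts on the 3 mm mat at the left; 2 or 3 present, others read None.
- sensor_c: sealed sensor: aluminium body 64x30x14 mm (end ears 5 mm thick), black rectangular connector standing on its middle, 16 mm along x, 24 mm along y, top 38 mm above the underside; pinch it across the 16 mm, fingertips over the 14 mm body. Origin: centre of underside; x along the 64 mm, z up through the connector. About 0.12 kg. Starts on the 3 mm mat at the left; 2 or 3 present, others read None.
- sensor_d: sealed sensor: aluminium body 64x30x14 mm (end ears 5 mm thick), black rectangular connector standing on its middle, 16 mm along x, 24 mm along y, top 38 mm above the underside; pinch it across the 16 mm, fingertips over the 14 mm body. Origin: centre of underside; x along the 64 mm, z up through the connector. About 0.12 kg. Starts on the 3 mm mat at the left; 2 or 3 present, others read None.
- driver_red: red-handled screwdriver, 162 mm long, lying near the work; not to be moved. Origin: centre of its underside.
- flush_cutter: flush cutter with red grips, 126 mm, lying near the work; not to be moved. Origin: centre of its underside.
- tape_amber: roll of amber film tape, 68 mm across, lying near the work; not to be moved. Origin: centre of its underside.
- loupe: black eye loupe, 37 mm across, 35 mm tall, lying near the work; not to be moved. Origin: centre of its underside.

How it is judged:
By the outcome, as a careful person would: the job done as asked, in the order asked, and still so for the second after the job is handed in, with the robot touching nothing.
Of sensor_a, sensor_b, sensor_c, sensor_d only 2 to 3 are there at a start; the rules pass over those that are not, and their reading is None.
At some moment in a run one of sensor_a, sensor_b, sensor_c, sensor_d may be knocked a few centimetres aside while the robot is not near it.
It also fails if it takes over 208 s, if anything falls off the work surface, if the arm or the gripper's body presses on something with over 40 N, if the wrist force passes 120 N, or if a joint passes its speed limit or range.

## Robot

A 7-joint arm with a two-finger parallel gripper is mounted at the origin on a cart in front of the work surface, level with it; the furniture and walls round the work are solid. World frame = base frame: x ahead of the robot, y to its left, z up, the work surface at z = 0. Lengths are in m, angles in rad, forces in N, time in s.
With the tool pointing down it reaches from about 0.35 to 0.9 m from the base axis. Payload 19.9 kg.
Tool frame: the origin (TCP) lies on the centre line of the jaws, within the pads' length; the fingertips stand 22 mm ahead of it and the grasp point (between the pads) lies 3 mm ahead of it (manip.tip_reach is the distance from the TCP to the fingertips, in m); z points along the fingers, y is the line along which they close (so a half turn about z gives the same grasp; the last joint's range is limited). The gripper opens to 94 mm and grips with 3 to 60 N. Pads are 16 mm wide; open, the fingers measure 119 mm over their backs; the gripper's body (75 mm by 177 mm) begins 78 mm behind the grasp point.
Start: joints at [-1.296, 0.417, -0.01, 1.614, 0.005, 1.111, -0.053], TCP at [0.194, 0.594, 0.227] pointing down, gripper open.
Joint ranges: [-2.81, 2.81], [-0.39, 2.02], [-1.27, 1.25], [0.06, 2.57], [-1.19, 4.33], [0.19, 2], [-2.82, 2.82]. Speed limits (rad/s): [1.89, 1.89, 2.39, 2.39, 3.01, 3.01, 3.01].

## Interface

Orientations are given as a 3x3 rotation matrix whose columns are the frame's x, y, z axes.
In Python, from rig import manip, imaging gives the robot as it stands.
- The arm moves only by the shell command python3 -m creep 'ROWS' [FORCE]. ROWS is JSON, a list that holds one entry, the list of rows, each a list of 7 numbers: the turn, a rotation vector about the tool's x, y, z in units of 8 degrees (1.0 is 8 degrees), then the shift along the tool's x, y, z in units of 50 mm (1.0 is 50 mm), then the finger opening in mm, from 0 to 94. A call has 1 to 5 rows; each row is the pose to reach, as a shift and turn from the pose commanded when the call began, along the tool's axes at that moment; what a row does not reach only later rows make up. A row lasts 1/10 s, in which the tool goes at most 50 mm and 8.59 degrees, less where a joint would pass 70% of its speed; a pose out of reach is approached as far as the arm can. A call with a gripper value outside its range is refused whole. The fingers move at their own pace and stop on an object; FORCE is the grip in N (left out, the last holds). Time passes only in rows, so rows that repeat a pose let the fingers close. It gives the time, the measured TCP pose, the force, the opening and the grip force at its end, in the units of the state.
- manip.observe(): the state, without advancing time (a new reading comes with each control period).
- imaging.capture(name): name is "side" or "top"; returns a dict with "pixels" (384x512x3 uint8, blue, green, red), "camera_matrix" (3x3 intrinsics, pixels), "origin" and "rotation" of the camera in the world. Camera axes: x right, y down, z forward; pixel columns grow to the right and rows downward; lengths in m; the calibration is good to about 2 mm. A picture is of the moment at which its call begins. There is no depth.
- manip.sign_off(): hands the job in; it is judged then, once.
The state is a dict: "time_s": time; "q": joint angles; "joint_velocities": joint speeds; "joint_efforts": joint torques, N m; "eef_pos": TCP position; "tcp_rot": TCP orientation; "wrist_force": force on the tool from outside, world axes, zero at the start; "wrist_torque": the same for the moment, N m; "finger_gap": finger opening in m; "grip_force": force on a finger pad.
Only numpy, scipy, OpenCV 4.12 (cv2) and the standard library are available. Lean on these libraries where they do the work, as an engineer would, in place of code of your own. Each camera call takes 0.05 s, during which the arm holds its last target. There are 200 camera calls.

## Working session

There is one attempt and no reset: what is moved stays moved. The work goes in short steps, Python scripts to look and compute and a shell command to move; the robot and the scene stay as the last step left them, time stands still between calls to the robot, and variables do not carry over. Pictures are saved under pics/ and viewed, at most 14 in all, crops included, and the job is handed in when it is done.

```bash
ls; mkdir -p pics
python3 - <<'E'
from rig import manip, imaging
import cv2,numpy as np
np.set_printoptions(precision=4,suppress=True)
for n in("top","side"):
    c=imaging.capture(n); cv2.imwrite(f"pics/{n}0.png",c["pixels"]); print(n,c["camera_matrix"],c["origin"],c["rotation"])
s=manip.observe(); print(s["time_s"],s["eef_pos"],s["tcp_rot"],s["finger_gap"],s["wrist_force"],manip.tip_reach)
E
```

```text
pics
top [[448.9158   0.     253.0961]
 [  0.     448.9158 194.4292]
 [  0.       0.       1.    ]] [ 0.3285 -0.1664  1.5026] [[ 0.0117 -0.9868  0.1618]
 [-0.9999 -0.0098  0.012 ]
 [-0.0103 -0.1619 -0.9868]]
side [[450.2026   0.     254.1877]
 [  0.     450.2026 197.3625]
 [  0.       0.       1.    ]] [ 0.9955 -1.2234  0.8634] [[ 0.9271  0.1839 -0.3266]
 [ 0.3742 -0.5046  0.7781]
 [-0.0217 -0.8435 -0.5366]]
0.1 [0.194  0.5938 0.2269] [[-0.9505  0.3106 -0.0003]
 [ 0.3106  0.9505 -0.0011]
 [-0.0001 -0.0011 -1.    ]] 0.09401979179623654 [-1.0475  0.0808  0.4019] 0.022
```

Run:
```python
import cv2
for n in("top","side"):
    i=cv2.imread(f"pics/{n}0.png"); cv2.imwrite(f"pics/{n}0b.png",cv2.resize(i,(800,600),interpolation=cv2.INTER_CUBIC))
```

```text
(no output)
```

View pics/top0b.png

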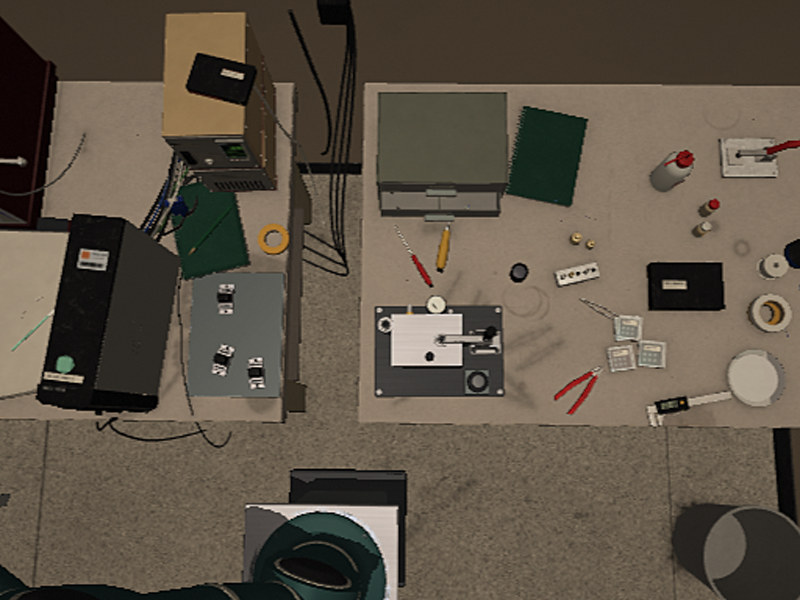

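View pics/side0b.png

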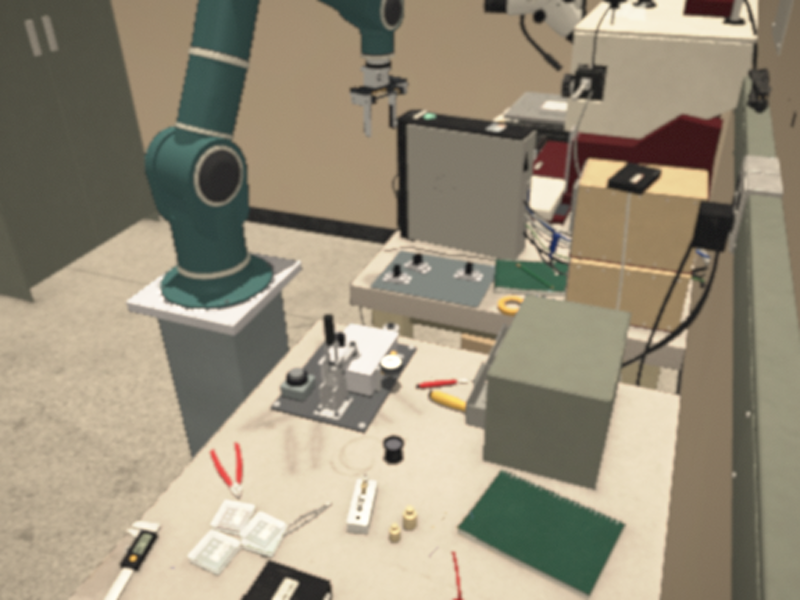

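The top view shows the pot (cover at about (427,340) in the 800x600 view, knob (430,356), grip (489,335), button (477,381)). Three sensors lie on the mat at (225,298), (223,360) and (257,373). In the side view the clamp is upright at (330,330), and both views are clear of the arm.

```bash
cat > h.py <<'E'
import cv2,numpy as np
from rig import manip,imaging
from scipy.spatial.transform import Rotation as R
np.set_printoptions(precision=4,suppress=True)
def cast(c,uv,z):
    uv=np.atleast_2d(uv).astype(float)
    d=np.c_[uv,np.ones(len(uv))]@np.linalg.inv(c["camera_matrix"]).T@c["rotation"].T
    return c["origin"]+d*((z-c["origin"][2])/d[:,2])[:,None]
def proj(c,p):
    q=(np.atleast_2d(p)-c["origin"])@c["rotation"]@c["camera_matrix"].T
    return q[:,:2]/q[:,2:]
def blobs(m,lo,hi):
    n,l,s,ce=cv2.connectedComponentsWithStats(m.astype(np.uint8))
    return [(s[i],ce[i],l==i) for i in range(1,n) if lo<=s[i][4]<=hi]
def rectw(c,mask,z):   # min-area rect of a blob in world metres on plane z
    k=cv2.findContours(mask.astype(np.uint8),0,1)[0]; k=max(k,key=cv2.contourArea)[:,0]
    w=cast(c,k,z)[:,:2]; r=cv2.minAreaRect((w*1000).astype(np.float32)); return r
def sensors(c):
    im=c["pixels"]; g=im.max(2).astype(int); a=proj(c,[[0.62,0.42,0.003]])
    x0,x1,y0,y1=122,178,176,252
    sub=im[y0:y1,x0:x1].astype(int); bg=np.median(sub.reshape(-1,3),0)
    m=np.zeros(g.shape,bool); m[y0:y1,x0:x1]=np.abs(sub-bg).max(2)>32
    out=[]
    for s,ce,b in blobs(m,60,400):
        dark=b&(g<70); v,u=np.nonzero(dark); t=cast(c,[[u.mean(),v.mean()]],0.030)[0]
        v,u=np.nonzero(b); w=cast(c,np.c_[u,v],0.012)[:,:2]; q=w-w.mean(0)
        e,V=np.linalg.eigh(q.T@q); ax=V[:,1]*np.sign(V[0,1])
        out.append((t[:2],w.mean(0),np.degrees(np.arctan2(ax[1],ax[0])),s[4],int(dark.sum())))
    return out
def rows(p,Rt):   # total turn/shift in row units from the commanded (~measured) pose
    s=manip.observe(); T=s["tcp_rot"]
    print("turn",R.from_matrix(T.T@Rt).as_rotvec()/np.radians(8),"shift",T.T@(np.array(p)-s["eef_pos"])/.05)
def down(yaw): # tool z down, tool y (closing line) at world angle yaw
    y=np.array([np.cos(yaw),np.sin(yaw),0]);z=np.array([0,0,-1.]);return np.c_[np.cross(y,z),y,z]
E
python3 - <<'E'
from h import *
c=imaging.capture("top"); im=c["pixels"]; hsv=cv2.cvtColor(im,cv2.COLOR_BGR2HSV)
for s in sensors(c): print("sensor",*s)
reg=np.zeros(im.shape[:2],bool); reg[190:262,232:330]=1
white=reg&(im.min(2)>175)
for s,ce,b in blobs(white,300,6000): print("white",s,ce,rectw(c,b,.061))
dark=reg&(im.max(2)<40)
for s,ce,b in blobs(dark,12,2000): print("dark",s,ce, cast(c,[ce],.052)[0],cast(c,[ce],.087)[0],cast(c,[ce],.2)[0])
plate=reg&(im.max(2)<110)
for s,ce,b in blobs(plate,800,9000): print("plate",s,ce,rectw(c,b,.008))
crop=im[180:260,225:330]; cv2.imwrite("pics/c1.png",cv2.resize(crop,None,fx=6,fy=6,interpolation=cv2.INTER_CUBIC))
E
```

```text
sensor [0.5806 0.2153] [0.582  0.2197] 1.5063298488078196 152 73
sensor [0.4478 0.2151] [0.4489 0.2201] -14.393806381289174 182 90
sensor [0.4213 0.1439] [0.4222 0.1477] 6.461502569452361 163 81
white [ 244  201   52   33 1265] [271.1352 216.996 ] ((491.8822937011719, -202.87139892578125), (103.82327270507812, 165.41510009765625), 0.5801535844802856)
dark [244 196  16   1  16] [251.5 196. ] [ 0.5611 -0.1436  0.052 ] [ 0.5555 -0.1442  0.087 ] [ 0.5374 -0.1459  0.2   ]
dark [264 196  12   5  15] [270.2    197.1333] [ 0.5579 -0.2048  0.052 ] [ 0.5524 -0.2039  0.087 ] [ 0.5345 -0.2009  0.2   ]
dark [245 205   4   4  12] [246.3333 206.75  ] [ 0.5254 -0.1272  0.052 ] [ 0.5207 -0.1281  0.087 ] [ 0.5053 -0.1312  0.2   ]
dark [307 209  11   9  59] [312.678 212.678] [ 0.5082 -0.343   0.052 ] [ 0.5039 -0.3388  0.087 ] [ 0.4899 -0.325   0.2   ]
dark [296 219   6   3  15] [298.0667 219.8667] [ 0.4843 -0.2955  0.052 ] [ 0.4805 -0.2924  0.087 ] [ 0.4684 -0.2823  0.2   ]
dark [273 226   4   5  20] [274.5 228. ] [ 0.457  -0.2193  0.052 ] [ 0.4539 -0.218   0.087 ] [ 0.4439 -0.2139  0.2   ]
dark [258 234  39   2  65] [277.4462 234.5846] [ 0.4359 -0.2288  0.052 ] [ 0.4333 -0.2273  0.087 ] [ 0.4249 -0.2225  0.2   ]
dark [299 238  14  13  75] [305.2667 244.2   ] [ 0.406  -0.3183  0.052 ] [ 0.4041 -0.3146  0.087 ] [ 0.3981 -0.3028  0.2   ]
dark [297 252  16   1  16] [304.5 252. ] [ 0.3811 -0.3156  0.052 ] [ 0.3798 -0.312   0.087 ] [ 0.3757 -0.3004  0.2   ]
plate [ 240  190   84   65 2933] [284.6239 229.493 ] ((483.09381103515625, -242.03346252441406), (212.83773803710938, 274.8538513183594), 1.4499759674072266)
```

View pics/c1.png

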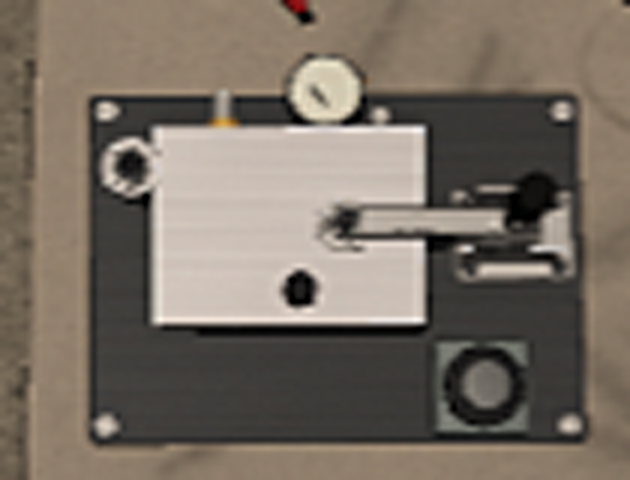

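The crop shows the pivot screw at (130,166), knob at (300,290), button at (487,383) and upright grip at (535,198). The knob-to-pivot vector measures (68.6, 89.5) mm against an expected (68, 90). That puts the pot at about (0.490, -0.213) with yaw ≈ 0. I'll lift and turn the tool so its axes line up with the pot.

```bash
python3 -m creep '[[[0,0,1,0,0,-1,60],[0,0,2,0,0,-2,60],[0,0,3,0,0,-3,60],[0,0,4,0,0,-3,60],[0,0,5,0,0,-3,60]]]' 15; python3 -m creep '[[[0,0,1,0,0,0,60],[0,0,2,0,0,0,60],[0,0,3,0,0,0,60],[0,0,4,0,0,0,60],[0,0,4,0,0,0,60]]]'
python3 - <<'E'
from h import *
rows([0.40,0.10,0.37],down(0)); rows([0.49,-0.329,0.36],down(0)); print(manip.observe()["q"])
E
```

```text
time_s: 0.65
eef_pos: [0.1941, 0.5944, 0.3788]
tcp_rot: [[-0.524, 0.852, 0.001], [0.852, 0.524, 0.002], [0.002, 0.002, -1.0]]
wrist_force: [-1.0, 0.5, -1.0]
finger_gap: 0.0607
grip_force: 0.0
time_s: 1.15
eef_pos: [0.194, 0.594, 0.3772]
tcp_rot: [[0.004, 1.0, 0.0], [1.0, -0.004, -0.001], [-0.001, 0.0, -1.0]]
wrist_force: [-0.2, 0.3, -0.5]
finger_gap: 0.0602
grip_force: 0.0
turn [ 0.0003  0.0047 -0.0306] shift [-9.8625  4.1618  0.1498]
turn [ 0.0003  0.0047 -0.0306] shift [-18.4346   5.9985   0.3555]
[-1.451   0.328   0.1978  1.4122 -0.0639  1.4083 -1.2574]
```

```bash
python3 -m creep '[[[0,0,0,-1,0.3,0,60],[0,0,0,-1.9,0.7,0,60],[0,0,0,-2.8,1.1,0,60],[0,0,0,-3.7,1.5,0,60],[0,0,0,-4.6,1.9,0,60]]]'; python3 -m creep '[[[0,0,0,-1,0.4,0,60],[0,0,0,-1.9,0.8,0,60],[0,0,0,-2.8,1.2,0,60],[0,0,0,-3.7,1.6,0,60],[0,0,0,-4.6,2,0,60]]]';python3 -m creep '[[[0,0,0,-1,0.2,0,60],[0,0,0,-1.9,0.4,0,60],[0,0,0,-2.8,0.6,0,60],[0,0,0,-3.7,0.8,0,60],[0,0,0,-4.6,1,0,60]]]'
python3 -m creep '[[[0,0,0,-1,0.2,0,60],[0,0,0,-1.9,0.4,0,60],[0,0,0,-2.8,0.6,0,60],[0,0,0,-3.7,0.8,0,60],[0,0,0,-4.2,1,0,60]]]'
python3 - <<'E'
from h import *
rows([0.49,-0.329,0.36],down(0)); print(manip.observe()["q"])
E
```

```text
time_s: 1.65
eef_pos: [0.2892, 0.3619, 0.3774]
tcp_rot: [[-0.004, 1.0, 0.0], [1.0, 0.004, 0.0], [0.0, 0.0, -1.0]]
wrist_force: [1.9, 0.4, 1.0]
finger_gap: 0.0603
grip_force: 0.0
time_s: 2.15
eef_pos: [0.3883, 0.1324, 0.3776]
tcp_rot: [[-0.004, 1.0, 0.0], [1.0, 0.004, 0.001], [0.001, 0.0, -1.0]]
wrist_force: [0.5, 0.4, 0.7]
finger_gap: 0.0601
grip_force: 0.0
time_s: 2.65
eef_pos: [0.4375, -0.0976, 0.3778]
tcp_rot: [[-0.004, 1.0, 0.001], [1.0, 0.004, 0.001], [0.001, 0.001, -1.0]]
wrist_force: [1.4, 0.8, 0.1]
finger_gap: 0.0602
grip_force: 0.0
time_s: 3.15
eef_pos: [0.4855, -0.2988, 0.3777]
tcp_rot: [[-0.003, 1.0, -0.001], [1.0, 0.003, -0.001], [-0.001, -0.001, -1.0]]
wrist_force: [0.2, 2.0, 2.1]
finger_gap: 0.06
grip_force: 0.0
turn [-0.0052  0.0061  0.0246] shift [-0.6033  0.0886  0.3538]
[-0.3521  0.3739  1.1379  1.5711 -0.3411  1.4165  0.8158]
```

```bash
python3 -m creep '[[[0,0,0,-0.6,0.1,0.8,60],[0,0,0,-0.6,0.1,1.6,60],[0,0,0,-0.6,0.1,2.2,60],[0,0,0,-0.6,0.1,2.5,60],[0,0,0,-0.6,0.1,2.5,60]]]'
python3 - <<'E'
from h import *
for n in("top","side"):
    c=imaging.capture(n); cv2.imwrite(f"pics/{n}1.png",c["pixels"])
a=cv2.imread("pics/top1.png")[150:270,220:360]; b=cv2.imread("pics/side1.png")[120:290,140:300]
cv2.imwrite("pics/m1.png",np.hstack([cv2.resize(a,(400,343)),cv2.resize(b,(323,343))]))
rows([0.49,-0.329,0.191],down(0))
E
```

```text
time_s: 3.65
eef_pos: [0.4897, -0.3271, 0.2521]
tcp_rot: [[-0.0, 1.0, -0.002], [1.0, 0.0, 0.0], [0.0, -0.002, -1.0]]
wrist_force: [-0.1, 0.6, 1.0]
finger_gap: 0.0604
grip_force: 0.0
turn [ 0.0093  0.0109 -0.0035] shift [-0.0229 -0.0123  1.2722]
```

View pics/m1.png

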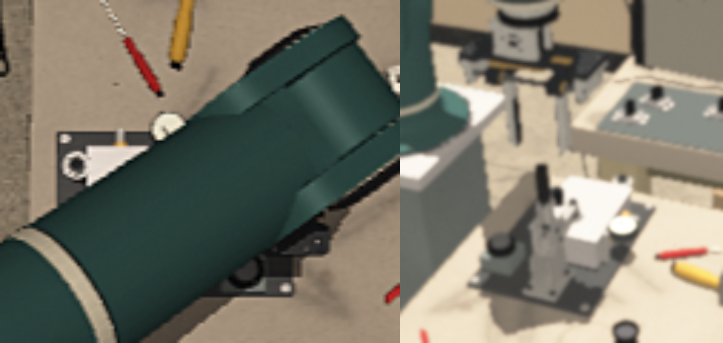

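In the side view the open fingers straddle the upright black grip at (542,185). The gripper is centred on it, so I'll lower and close.

```bash
python3 -m creep '[[[0,0,0,0,0,0.5,60],[0,0,0,0,0,0.9,60],[0,0,0,0,0,1.15,60],[0,0,0,0,0,1.25,60],[0,0,0,0,0,1.25,60]]]'; python3 -m creep '[[[0,0,0,0,0,0,10],[0,0,0,0,0,0,10],[0,0,0,0,0,0,10],[0,0,0,0,0,0,10],[0,0,0,0,0,0,10]]]' 15
python3 - <<'E'
from h import *
for f in np.arange(.1,1.25,.1): print(round(f,2), -85*np.sin(f)/50, 85*(1-np.cos(f))/50)
E
```

```text
time_s: 4.25
eef_pos: [0.4904, -0.3278, 0.1914]
tcp_rot: [[0.002, 1.0, 0.001], [1.0, -0.002, -0.001], [-0.001, 0.001, -1.0]]
wrist_force: [0.6, -0.5, 0.4]
finger_gap: 0.06
grip_force: 0.0
time_s: 4.75
eef_pos: [0.4902, -0.3276, 0.191]
tcp_rot: [[0.002, 1.0, 0.0], [1.0, -0.002, -0.001], [-0.001, 0.0, -1.0]]
wrist_force: [-0.1, 0.3, 0.6]
finger_gap: 0.0234
grip_force: 0.0
0.1 -0.16971680829960786 0.008492919027356105
0.2 -0.3377378623516041 0.033886817669889234
0.3 -0.5023843513242773 0.07592796848646984
0.4 -0.6620111819247059 0.13419631019509531
0.5 -0.8150234156271451 0.20810964478636632
0.6 -0.9598922047715601 0.2969294546535468
0.7 -1.095170068304075 0.39976828161636974
0.8 -1.2195053545291887 0.5155985941098189
0.9 -1.3316557463667218 0.6432630539398706
1.0 -1.430500674173424 0.7814860800241624
1.1 -1.5150525121044403 0.9288865935765186
1.2 -1.584466446144285 1.0839918173896552
```

Close fully first, then the arc in three calls (shifts relative to each call's start).

```bash
python3 -m creep '[[[0,0,0,0,0,0,10],[0,0,0,0,0,0,10],[0,0,0,0,0,0,10]]]' 15
python3 -m creep '[[[0,0,0,-0.09,0,0,10],[0,0,0,-0.17,0,0.01,10],[0,0,0,-0.34,0,0.03,10],[0,0,0,-0.5,0,0.08,10],[0,0,0,-0.66,0,0.13,10]]]'
python3 -m creep '[[[0,0,0,-0.15,0,0.07,10],[0,0,0,-0.3,0,0.16,10],[0,0,0,-0.43,0,0.27,10],[0,0,0,-0.56,0,0.38,10],[0,0,0,-0.56,0,0.38,10]]]'
python3 -m creep '[[[0,0,0,-0.11,0,0.13,10],[0,0,0,-0.21,0,0.27,10],[0,0,0,-0.29,0,0.41,10],[0,0,0,-0.35,0,0.53,10],[0,0,0,-0.37,0,0.58,10]]]'
```

```text
time_s: 5.05
eef_pos: [0.4908, -0.3276, 0.191]
tcp_rot: [[0.002, 1.0, 0.001], [1.0, -0.002, -0.001], [-0.001, 0.001, -1.0]]
wrist_force: [5.5, -1.3, -1.8]
finger_gap: 0.0198
grip_force: 15.0
time_s: 5.55
eef_pos: [0.4911, -0.3607, 0.1849]
tcp_rot: [[0.001, 1.0, 0.002], [1.0, -0.001, -0.001], [-0.001, 0.002, -1.0]]
wrist_force: [6.0, 3.5, 7.5]
finger_gap: 0.0196
grip_force: 15.0
time_s: 6.05
eef_pos: [0.4914, -0.3905, 0.1662]
tcp_rot: [[0.002, 1.0, 0.003], [1.0, -0.002, -0.004], [-0.004, 0.004, -1.0]]
wrist_force: [9.7, -6.0, 5.2]
finger_gap: 0.0196
grip_force: 15.0
time_s: 6.55
eef_pos: [0.4917, -0.4091, 0.1376]
tcp_rot: [[0.002, 1.0, 0.004], [1.0, -0.002, -0.005], [-0.005, 0.004, -1.0]]
wrist_force: [9.3, -7.1, 9.5]
finger_gap: 0.0195
grip_force: 15.0
```

```bash
python3 -m creep '[[[0,0,0,-0.02,0,0.06,10],[0,0,0,-0.03,0,0.1,10],[0,0,0,-0.03,0,0.1,10]]]'; python3 -m creep '[[[0,0,0,0.03,0,-0.1,10],[0,0,0,0.03,0,-0.1,40],[0,0,0,0.03,0,-0.1,50],[0,0,0,0.03,0,-0.1,50]]]';  python3 -m creep '[[[0,0,0,0,0,-0.5,50],[0,0,0,0,0,-1.3,50],[0,0,0,0,0,-2.2,50],[0,0,0,0,0,-3.0,50],[0,0,0,0,0,-3,50]]]'
python3 - <<'E'
from h import *
rows([0.456,-0.218,0.28],down(0));print(manip.observe()["q"])
E
```

```text
time_s: 6.85
eef_pos: [0.4916, -0.4106, 0.1327]
tcp_rot: [[0.002, 1.0, 0.004], [1.0, -0.002, -0.005], [-0.005, 0.004, -1.0]]
wrist_force: [10.8, -8.8, 3.0]
finger_gap: 0.0196
grip_force: 15.0
time_s: 7.25
eef_pos: [0.4896, -0.4072, 0.1362]
tcp_rot: [[0.003, 1.0, -0.0], [1.0, -0.003, -0.001], [-0.001, -0.0, -1.0]]
wrist_force: [0.3, -0.7, 0.0]
finger_gap: 0.0399
grip_force: 0.0
time_s: 7.75
eef_pos: [0.4904, -0.4087, 0.2914]
tcp_rot: [[0.003, 1.0, 0.005], [1.0, -0.003, -0.005], [-0.005, 0.005, -1.0]]
wrist_force: [0.3, -1.0, -1.5]
finger_gap: 0.0499
grip_force: 0.0
turn [ 0.0366  0.0329 -0.0197] shift [ 3.813  -0.6987  0.2061]
[-0.0291  0.5645  1.0128  1.5311 -0.4899  1.3121  1.0349]
```

Run:
```python
from h import *
c=imaging.capture("side"); b=c["pixels"][160:290,140:300]
cv2.imwrite("pics/m2.png",cv2.resize(b,(640,520),interpolation=cv2.INTER_CUBIC))
for f in(1.0,1.15):
  p=np.array([.491,-.329-.104*np.sin(f),.103+.104*np.cos(f)]); print(f,(proj(c,p)-[140,160])*4)
```

```text
1.0 [[225.0561 294.1733]]
1.15 [[221.5635 317.4936]]
```

View pics/m2.png

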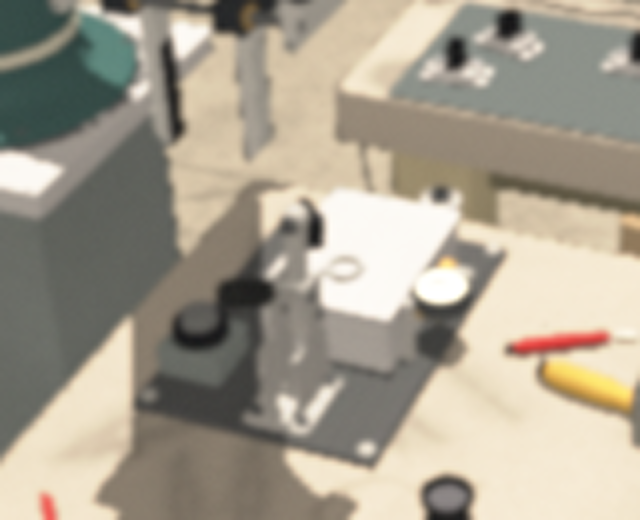

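Run:
```python
from h import *
c=imaging.capture("side"); b=c["pixels"]; g=b.max(2)
m=np.zeros(g.shape,bool); m[225:242,190:212]=g[225:242,190:212]<45
for s,ce,k in blobs(m,8,400): print(s,(ce-[140,160])*4)
for f in(.9,1.0,1.1,1.15,1.2):
  P=[[.491,-.329-r*np.sin(f),.103+r*np.cos(f)] for r in(.044,.074,.104)]; print(f,((proj(c,P)-[140,160])*4).round(0).tolist())
print((proj(c,[[.407,-.3205,.052],[.522,-.128,.061],[.456,-.218,.087]])-[140,160])*4)
```

```text
[195 230  12   7  64] [241.6875 291.8125]
0.9 [[266.0, 284.0], [247.0, 281.0], [228.0, 278.0]]
1.0 [[265.0, 290.0], [245.0, 292.0], [225.0, 294.0]]
1.1 [[263.0, 297.0], [243.0, 303.0], [223.0, 310.0]]
1.15 [[263.0, 300.0], [243.0, 308.0], [222.0, 317.0]]
1.2 [[263.0, 303.0], [242.0, 314.0], [221.0, 325.0]]
[[199.2108 312.7133]
 [442.003  195.822 ]
 [316.3604 212.779 ]]
```

```bash
python3 -m creep '[[[0,0,0,0,0,0.6,0],[0,0,0,0,0,1.2,0],[0,0,0,0,0,1.6,0],[0,0,0,0,0,1.8,0],[0,0,0,0,0,1.8,0]]]' 20; python3 -m creep '[[[0,0,0,0,0,0.1,0],[0,0,0,0,0,0.2,0],[0,0,0,0,0,0.3,0],[0,0,0,0,0,0.4,0],[0,0,0,0,0,0.5,0]]]';python3 -m creep '[[[0,0,0,0,0,0.05,0],[0,0,0,0,0,0.1,0],[0,0,0,0,0,0.15,0],[0,0,0,0,0,0.15,0]]]'
```

```text
time_s: 8.35
eef_pos: [0.4892, -0.4066, 0.1947]
tcp_rot: [[0.003, 1.0, -0.002], [1.0, -0.003, 0.0], [0.0, -0.002, -1.0]]
wrist_force: [0.1, -0.1, -0.6]
finger_gap: 0.0136
grip_force: 0.0
time_s: 8.85
eef_pos: [0.4903, -0.4074, 0.1718]
tcp_rot: [[0.002, 1.0, 0.001], [1.0, -0.002, -0.001], [-0.001, 0.001, -1.0]]
wrist_force: [-3.1, 1.3, 33.1]
finger_gap: 0.0003
grip_force: 15.5
time_s: 9.25
eef_pos: [0.4908, -0.4087, 0.1694]
tcp_rot: [[0.002, 1.0, 0.006], [1.0, -0.002, -0.002], [-0.002, 0.006, -1.0]]
wrist_force: [-15.1, 19.6, 78.5]
finger_gap: 0.0005
grip_force: 39.1
```

```bash
python3 -m creep '[[[0,0,0,0,0,-0.5,0],[0,0,0,0,0,-1.2,0],[0,0,0,0,0,-2,40],[0,0,0,0,0,-2.4,40],[0,0,0,0,0,-2.4,40]]]' 15
python3 - <<'E'
from h import *
c=imaging.capture("side"); b=c["pixels"]; g=b.max(2)
m=np.zeros(g.shape,bool); m[225:246,190:212]=g[225:246,190:212]<45
for s,ce,k in blobs(m,8,400): print(s,(ce-[140,160])*4)
print(manip.observe()["wrist_force"])
rows([0.456,-0.218,0.28],down(0))
E
```

```text
time_s: 9.75
eef_pos: [0.4904, -0.4077, 0.2865]
tcp_rot: [[0.002, 1.0, 0.003], [1.0, -0.002, -0.003], [-0.003, 0.003, -1.0]]
wrist_force: [0.1, 0.3, -0.7]
finger_gap: 0.021
grip_force: 0.0
[190 234  17  12  89] [234.3371 315.0562]
[-0.3489 -0.5569 -0.2524]
turn [ 0.0127  0.0095 -0.0138] shift [ 3.7803 -0.6911  0.0857]
```

```bash
python3 -m creep '[[[0,0,0,0.9,-0.2,0,45],[0,0,0,1.8,-0.4,0,45],[0,0,0,2.7,-0.6,0,45],[0,0,0,3.5,-0.7,0,45],[0,0,0,3.78,-0.7,0,45]]]'; python3 -m creep '[[[0,0,0,0,0,0.9,45],[0,0,0,0,0,1.8,45],[0,0,0,0,0,2.6,45],[0,0,0,0,0,3.2,45],[0,0,0,0,0,3.4,45]]]'
python3 - <<'E'
from h import *
c=imaging.capture("side"); b=c["pixels"][160:290,140:300]
cv2.imwrite("pics/m3.png",cv2.resize(b,(640,520),interpolation=cv2.INTER_CUBIC))
rows([0.456,-0.218,0.087],down(0))
E
```

```text
time_s: 10.3
eef_pos: [0.4548, -0.2139, 0.2822]
tcp_rot: [[-0.001, 1.0, -0.001], [1.0, 0.001, 0.001], [0.001, -0.001, -1.0]]
wrist_force: [1.2, -0.7, -0.5]
finger_gap: 0.0449
grip_force: 0.0
time_s: 10.8
eef_pos: [0.4534, -0.2174, 0.1105]
tcp_rot: [[0.003, 1.0, -0.005], [1.0, -0.003, -0.0], [-0.0, -0.005, -1.0]]
wrist_force: [-0.3, -0.1, 0.9]
finger_gap: 0.0446
grip_force: 0.0
turn [-0.0299  0.0026 -0.0196] shift [-0.0078  0.0479  0.4779]
```

View pics/m3.png

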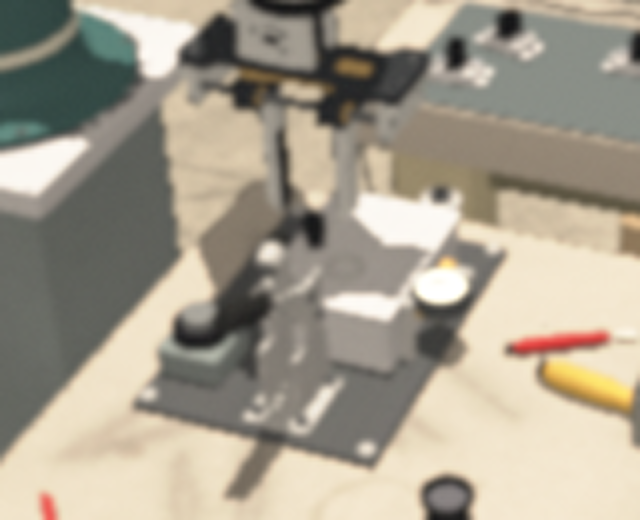

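The fingers straddle the knob at (315,230) and the handle lies fully back near the button.

```bash
python3 -m creep '[[[0,0,0,0,0.03,0.2,45],[0,0,0,0,0.03,0.4,45],[0,0,0,0,0.03,0.46,45],[0,0,0,0,0.03,0.46,20],[0,0,0,0,0.03,0.46,10]]]'; python3 -m creep '[[[0,0,0,0,0,0,10],[0,0,0,0,0,0,10],[0,0,0,0,0,0,10],[0,0,0,0,0,0,10],[0,0,0,0,0,0,10]]]' 15
python3 - <<'E'
from h import *
a=np.linspace(0,1.65,16); r=np.array([[-68*np.cos(t)-90*np.sin(t),68*np.sin(t)-90*np.cos(t)] for t in a])
for k in range(3): print((((r[5*k+1:5*k+6]-r[5*k])/50)[:,::-1]).round(2).tolist())
E
```

```text
time_s: 11.35
eef_pos: [0.4571, -0.2182, 0.0912]
tcp_rot: [[0.002, 1.0, 0.001], [1.0, -0.002, -0.001], [-0.001, 0.001, -1.0]]
wrist_force: [-0.8, 0.1, -0.4]
finger_gap: 0.0323
grip_force: 0.0
time_s: 11.85
eef_pos: [0.454, -0.2184, 0.0906]
tcp_rot: [[0.004, 1.0, -0.004], [1.0, -0.004, 0.001], [0.001, -0.004, -1.0]]
wrist_force: [-20.0, 0.8, 14.0]
finger_gap: 0.0178
grip_force: 15.0
[[0.16, -0.19], [0.34, -0.36], [0.54, -0.51], [0.75, -0.64], [0.98, -0.74]]
[[0.24, -0.08], [0.48, -0.13], [0.73, -0.15], [0.97, -0.15], [1.22, -0.12]]
[[0.24, 0.06], [0.48, 0.14], [0.7, 0.25], [0.91, 0.38], [1.1, 0.53]]
```

```bash
python3 -m creep '[[[0,0,0,0.16,-0.23,0,10],[0,0,0,0.34,-0.4,0,10],[0,0,0,0.54,-0.55,0,10],[0,0,0,0.75,-0.68,0,10],[0,0,0,0.98,-0.78,0,10]]]'; python3 -m creep '[[[0,0,0,0.24,-0.08,0,10],[0,0,0,0.48,-0.13,0,10],[0,0,0,0.73,-0.15,0,10],[0,0,0,0.97,-0.15,0,10],[0,0,0,1.22,-0.12,0,10]]]';python3 -m creep '[[[0,0,0,0.24,0.06,0,10],[0,0,0,0.48,0.14,0,10],[0,0,0,0.7,0.25,0,10],[0,0,0,0.91,0.38,0,10],[0,0,0,1.1,0.53,0,10]]]'
```

```text
time_s: 12.35
eef_pos: [0.4171, -0.1686, 0.0908]
tcp_rot: [[0.003, 1.0, 0.0], [1.0, -0.003, -0.001], [-0.001, 0.0, -1.0]]
wrist_force: [-2.6, -4.2, 0.8]
finger_gap: 0.0176
grip_force: 15.0
time_s: 12.85
eef_pos: [0.4089, -0.1067, 0.0902]
tcp_rot: [[0.003, 1.0, -0.005], [1.0, -0.003, 0.002], [0.002, -0.005, -1.0]]
wrist_force: [-21.0, 1.8, 18.8]
finger_gap: 0.016
grip_force: 14.5
time_s: 13.35
eef_pos: [0.4334, -0.0493, 0.0892]
tcp_rot: [[0.001, 1.0, -0.011], [1.0, -0.001, 0.006], [0.006, -0.011, -1.0]]
wrist_force: [-30.3, 21.3, 17.5]
finger_gap: 0.017
grip_force: 17.3
```

```bash
python3 -m creep '[[[0,0,0,0,0,0,20],[0,0,0,0,0,0,45],[0,0,0,0,0,0,45],[0,0,0,0,0,-0.5,45],[0,0,0,0,0,-1,45]]]'; python3 -m creep '[[[0,0,0,0,0,-0.9,45],[0,0,0,0.5,-0.2,-1.8,45],[0,0,0,1.4,-0.2,-2.5,45],[0,0,0,2.3,-0.2,-2.8,45],[0,0,0,2.8,-0.2,-2.8,45]]]'
python3 - <<'E'
from h import *
for n in("top","side"):
    c=imaging.capture(n); cv2.imwrite(f"pics/{n}4.png",c["pixels"])
    if n=="top":
        for s in sensors(c): print("sensor",*s)
a=cv2.imread("pics/top4.png")[150:290,110:330]; b=cv2.imread("pics/side4.png")[130:290,140:310]
cv2.imwrite("pics/m4.png",np.hstack([cv2.resize(a,(440,280)),cv2.resize(b,(298,280))]))
E
```

```text
time_s: 13.85
eef_pos: [0.4382, -0.0528, 0.1411]
tcp_rot: [[0.002, 1.0, -0.001], [1.0, -0.002, -0.001], [-0.001, -0.001, -1.0]]
wrist_force: [-0.2, -0.2, 0.7]
finger_gap: 0.0445
grip_force: 0.0
time_s: 14.35
eef_pos: [0.429, 0.0892, 0.2826]
tcp_rot: [[0.002, 1.0, 0.002], [1.0, -0.002, 0.005], [0.005, 0.002, -1.0]]
wrist_force: [1.0, 1.5, -0.1]
finger_gap: 0.045
grip_force: 0.0
```

View pics/m4.png

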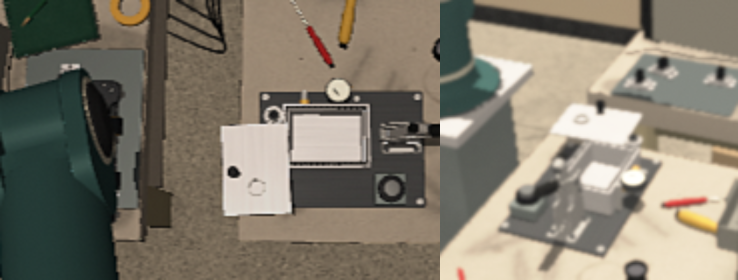

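The port is open and the cover is swung clear to the left, with its knob at (234,172). I'll refine the sensor poses from both views and the port centre.

```bash
cat >> h.py <<'E'
def cal(n):
    c=imaging.capture(n); return c
def side_conn(c,guess):  # dark connector blobs near predicted places in the side view
    g=c["pixels"].max(2); out=[]
    for p in guess:
        u,v=proj(c,[[p[0],p[1],.030]])[0].round().astype(int); m=np.zeros(g.shape,bool)
        m[v-9:v+10,u-9:u+10]=g[v-9:v+10,u-9:u+10]<60
        b=sorted(blobs(m,10,200),key=lambda t:-t[0][4])
        out.append((b[0][0][4],cast(c,[b[0][1]],.030)[0][:2]) if b else None)
    return out
E
python3 - <<'E'
from h import *
t=imaging.capture("top"); s=imaging.capture("side")
t0=dict(t); t0["pixels"]=cv2.imread("pics/top0.png"); s0=dict(s); s0["pixels"]=cv2.imread("pics/side0.png")
G=[(.5806,.2153),(.4478,.2151),(.4213,.1439)]
print("side0",side_conn(s0,G)); print("side ",side_conn(s,G))
im=t0["pixels"]; g=im.max(2).astype(int)
for p in G:
    u,v=proj(t0,[[p[0],p[1],.012]])[0].round().astype(int); w=np.zeros(g.shape,bool); w[v-14:v+15,u-11:u+12]=1
    br=w&(im.min(2)>150); y,x=np.nonzero(br); W=cast(t0,np.c_[x,y],.012)[:,:2]
    k=W-W.mean(0); e,V=np.linalg.eigh(k.T@k); a=V[:,1]*np.sign(V[0,1]); pr=k@a
    print("bright",len(x),W.mean(0),(W[pr>0].mean(0)+W[pr<0].mean(0))/2,np.degrees(np.arctan2(a[1],a[0])),np.ptp(pr))
im=t["pixels"]; r=np.zeros(g.shape,bool); r[198:240,249:302]=1
m=r&(im.max(2)>110)
for b in blobs(m,100,3000): print("pot",b[0],rectw(t,b[2],.056),rectw(t,b[2],.012))
m=np.zeros(g.shape,bool); m[228:244,220:236]=im[228:244,220:236].max(2)<60
for b in blobs(m,6,300): print("knob",b[0],cast(t,[b[1]],.080))
E
```

```text
side0 [(np.int32(20), array([0.5807, 0.2137])), (np.int32(25), array([0.4481, 0.2155])), (np.int32(20), array([0.4209, 0.1457]))]
side  [(np.int32(19), array([0.5811, 0.2133])), (np.int32(25), array([0.4481, 0.2155])), (np.int32(21), array([0.4209, 0.1451]))]
bright 30 [0.5801 0.2161] [0.5819 0.2162] 0.6820684073628093 0.06173041276649702
bright 46 [0.4473 0.2201] [0.4491 0.2195] -19.56134680061493 0.06194635787141464
bright 51 [0.4227 0.1469] [0.4231 0.147 ] 6.5052027302239175 0.06174714895369278
pot [ 249  198   47   42 1257] ((487.981201171875, -210.60842895507812), (133.26318359375, 148.28167724609375), 0.752488911151886) ((492.8323974609375, -211.95208740234375), (137.31649780273438, 152.79183959960938), 0.7524876594543457)
knob [224 233   6   6  22] [[ 0.4283 -0.0655  0.08  ]]
```

```bash
python3 -m creep '[[[0,0,0,-0.9,0,0,45],[0,0,0,-1.8,0,0.4,45],[0,0,0,-2.6,0,1.2,45],[0,0,0,-3.06,0,2,45],[0,0,0,-3.06,0,2.4,45]]]'; python3 -m creep '[[[0,0,0,0,0,0.6,45],[0,0,0,0,0,1.1,45],[0,0,0,0,0,1.4,45],[0,0,0,0,0,1.43,45],[0,0,0,0,0,1.43,14]]]'; python3 -m creep '[[[0,0,0,0,0,0,10],[0,0,0,0,0,0,10],[0,0,0,0,0,0,10],[0,0,0,0,0,0,10]]]' 12; python3 -m creep '[[[0,0,0,0.1,0.08,0,10],[0,0,0,0.2,0.13,0,10],[0,0,0,0.3,0.2,0,10],[0,0,0,0.32,0.22,0,10],[0,0,0,0.32,0.22,0,10]]]'
```

```text
time_s: 15.05
eef_pos: [0.4279, -0.0694, 0.159]
tcp_rot: [[0.007, 1.0, 0.0], [1.0, -0.007, -0.002], [-0.002, 0.0, -1.0]]
wrist_force: [1.6, 2.1, -0.5]
finger_gap: 0.0447
grip_force: 0.0
time_s: 15.55
eef_pos: [0.4284, -0.067, 0.0894]
tcp_rot: [[0.004, 1.0, -0.0], [1.0, -0.004, -0.002], [-0.002, -0.0, -1.0]]
wrist_force: [0.1, -0.6, 0.0]
finger_gap: 0.0399
grip_force: 0.0
time_s: 15.95
eef_pos: [0.4281, -0.0654, 0.0893]
tcp_rot: [[0.002, 1.0, -0.001], [1.0, -0.002, 0.0], [0.0, -0.001, -1.0]]
wrist_force: [-6.9, 3.9, 7.0]
finger_gap: 0.0171
grip_force: 12.0
time_s: 16.45
eef_pos: [0.44, -0.0497, 0.0892]
tcp_rot: [[0.002, 1.0, 0.001], [1.0, -0.002, -0.0], [-0.0, 0.001, -1.0]]
wrist_force: [-2.4, 2.3, 6.4]
finger_gap: 0.0176
grip_force: 12.0
```

```bash
python3 -m creep '[[[0,0,0,0,0,0,20],[0,0,0,0,0,0,45],[0,0,0,0,0,0,45],[0,0,0,0,0,-0.7,45],[0,0,0,0,0,-1.5,45]]]'; python3 -m creep '[[[0,0,0,0.3,0,-0.7,45],[0,0,0,1.2,0.5,-1.2,45],[0,0,0,2,1,-1.5,45],[0,0,0,2.8,1.5,-1.5,45],[0,0,0,3.6,2,-1.5,45]]]';python3 -m creep '[[[0,0,0,0.8,0.4,0.5,45],[0,0,0,1.6,0.8,1.3,45],[0,0,0,1.7,0.8,2.1,45],[0,0,0,1.7,0.8,2.5,45],[0,0,0,1.7,0.8,2.5,45]]]'
python3 - <<'E'
from h import *
s=imaging.capture("side"); print(side_conn(s,[(.5806,.2153),(.4478,.2151),(.4213,.1439)]))
cv2.imwrite("pics/s5.png",cv2.resize(s["pixels"][110:240,220:380],(640,520),interpolation=cv2.INTER_CUBIC))
rows([.581,.215,.043],down(np.radians(1)))
E
```

```text
time_s: 16.95
eef_pos: [0.4389, -0.0507, 0.1643]
tcp_rot: [[0.004, 1.0, -0.002], [1.0, -0.004, -0.003], [-0.003, -0.002, -1.0]]
wrist_force: [0.4, 0.8, 1.7]
finger_gap: 0.0446
grip_force: 0.0
time_s: 17.45
eef_pos: [0.5407, 0.1317, 0.2394]
tcp_rot: [[0.001, 1.0, 0.001], [1.0, -0.001, 0.001], [0.001, 0.001, -1.0]]
wrist_force: [0.8, -0.7, 2.2]
finger_gap: 0.0451
grip_force: 0.0
time_s: 17.95
eef_pos: [0.5786, 0.2135, 0.1109]
tcp_rot: [[0.002, 1.0, -0.004], [1.0, -0.002, -0.004], [-0.004, -0.004, -1.0]]
wrist_force: [-0.6, -0.0, 0.6]
finger_gap: 0.045
grip_force: 0.0
[(np.int32(23), array([0.5816, 0.2115])), (np.int32(28), array([0.4487, 0.214 ])), (np.int32(37), array([0.4198, 0.1493]))]
turn [-0.0076  0.0177 -0.145 ] shift [0.0368 0.0268 1.4059]
```

View pics/s5.png

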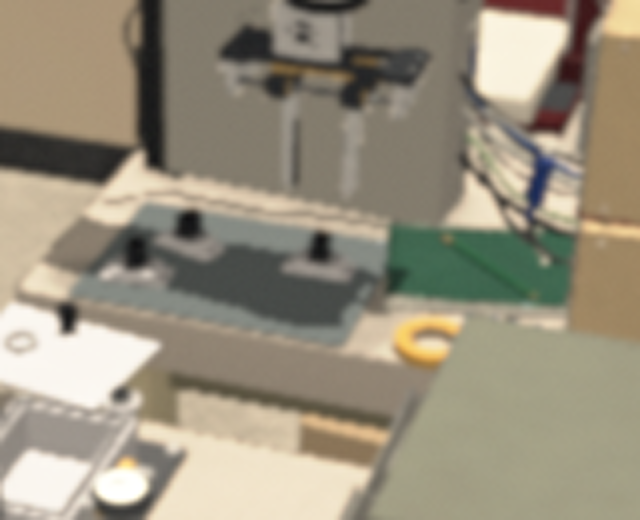

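The gripper stands above sensor A, whose connector is at (320,247). All three sensors are still in place, so I'll lower and pinch.

```bash
python3 -m creep '[[[0,0,0,0.03,0.02,0.6,45],[0,0,0,0.03,0.02,1,45],[0,0,0,0.03,0.02,1.3,45],[0,0,0,0.03,0.02,1.38,45],[0,0,0,0.03,0.02,1.38,45]]]' 20; python3 -m creep '[[[0,0,0,0,0,0,20],[0,0,0,0,0,0,10],[0,0,0,0,0,0,10],[0,0,0,0,0,0,10],[0,0,0,0,0,0,10]]]' 20; python3 -m creep '[[[0,0,0,0,0,0,10],[0,0,0,0,0,-0.1,10],[0,0,0,0,0,-0.5,10],[0,0,0,0,0,-1.2,10],[0,0,0,0,0,-2,10]]]'
```

```text
time_s: 18.5
eef_pos: [0.5814, 0.2153, 0.0456]
tcp_rot: [[0.002, 1.0, 0.001], [1.0, -0.002, -0.001], [-0.001, 0.001, -1.0]]
wrist_force: [0.4, 0.2, 1.0]
finger_gap: 0.0447
grip_force: 0.0
time_s: 19.0
eef_pos: [0.5812, 0.2155, 0.0452]
tcp_rot: [[0.002, 1.0, 0.001], [1.0, -0.002, -0.001], [-0.001, 0.001, -1.0]]
wrist_force: [-2.6, -0.2, 4.9]
finger_gap: 0.0159
grip_force: 20.0
time_s: 19.5
eef_pos: [0.5804, 0.2152, 0.1455]
tcp_rot: [[0.003, 1.0, -0.001], [1.0, -0.003, -0.002], [-0.002, -0.001, -1.0]]
wrist_force: [-0.4, -0.1, -0.4]
finger_gap: 0.0158
grip_force: 20.0
```

```bash
python3 -m creep '[[[0,0,0,-0.6,-0.1,-0.6,10],[0,0,0,-1.4,-0.3,-1.1,10],[0,0,0,-2.3,-0.5,-1.3,10],[0,0,0,-3.2,-0.7,-1.3,10],[0,0,0,-4.1,-0.9,-1.3,10]]]'; python3 -m creep '[[[0,0,0,-0.9,-0.2,0,10],[0,0,0,-1.8,-0.4,0,10],[0,0,0,-2.7,-0.6,0,10],[0,0,0,-3.6,-0.8,0,10],[0,0,0,-4.2,-0.9,0,10]]]'
python3 - <<'E'
from h import *
rows([.490,-.213,.055],down(0)); s=manip.observe(); print(s["eef_pos"],s["finger_gap"],s["q"])
t=imaging.capture("top"); im=t["pixels"]; cv2.imwrite("pics/t6.png",im)
t["pixels"]=cv2.imread("pics/top4.png"); im=t["pixels"]
cv2.imwrite("pics/c6.png",cv2.resize(im[195:240,240:305],None,fx=10,fy=10,interpolation=cv2.INTER_CUBIC))
E
```

```text
time_s: 20.0
eef_pos: [0.5348, 0.0092, 0.2106]
tcp_rot: [[0.002, 1.0, 0.001], [1.0, -0.002, -0.0], [-0.0, 0.001, -1.0]]
wrist_force: [0.9, -1.0, -1.2]
finger_gap: 0.0157
grip_force: 20.0
time_s: 20.5
eef_pos: [0.4886, -0.2022, 0.2107]
tcp_rot: [[0.005, 1.0, 0.001], [1.0, -0.005, -0.001], [-0.001, 0.001, -1.0]]
wrist_force: [0.7, 0.0, -0.9]
finger_gap: 0.0159
grip_force: 20.0
turn [ 0.0055  0.0074 -0.0356] shift [-0.2126  0.0272  3.1142]
[ 0.4886 -0.2022  0.2107] 0.015862717953179176 [-0.4939  0.4308  1.0528  1.896  -0.4279  1.0617  0.73  ]
```

View pics/c6.png

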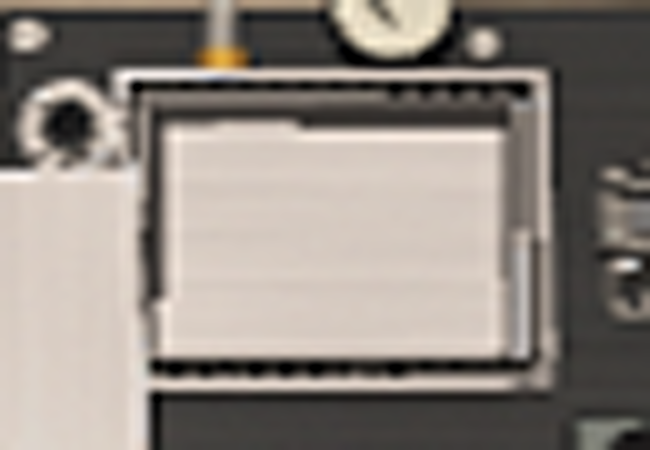

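The rim's outer edges run from (112,72) to (552,390) in the crop. I'll cast them at z = 56 mm to get the pot centre.

```bash
python3 -m creep '[[[0,0,0,-0.2,0,0,10],[0,0,0,-0.2,0,0,10]]]'
python3 - <<'E'
from h import *
c=imaging.capture("side"); t=imaging.capture("top")
f=lambda x,y:[240+(x+.5)/10-.5,195+(y+.5)/10-.5]
P=cast(t,[f(112,72),f(552,72),f(552,390),f(112,390)],.056); print(P,P.mean(0),P[0]-P[2])
Q=cast(t,[f(162,125),f(505,125),f(505,360),f(155,360)],.012); print(Q,Q.mean(0),Q[0]-Q[2])
print(cast(t,[f(70,123)],.063))
rows([.490,-.213,.055],down(0))
E
```

```text
time_s: 20.75
eef_pos: [0.4899, -0.21, 0.2103]
tcp_rot: [[0.003, 1.0, 0.0], [1.0, -0.003, -0.001], [-0.001, 0.0, -1.0]]
wrist_force: [0.1, 0.7, -1.5]
finger_gap: 0.0158
grip_force: 20.0
[[ 0.5415 -0.1415  0.056 ]
 [ 0.5429 -0.2846  0.056 ]
 [ 0.4395 -0.2843  0.056 ]
 [ 0.438  -0.1428  0.056 ]] [ 0.4905 -0.2133  0.056 ] [0.1019 0.1428 0.    ]
[[ 0.5302 -0.1577  0.012 ]
 [ 0.5313 -0.2725  0.012 ]
 [ 0.4527 -0.2723  0.012 ]
 [ 0.4514 -0.1562  0.012 ]] [ 0.4914 -0.2147  0.012 ] [0.0775 0.1147 0.    ]
[[ 0.5236 -0.1282  0.063 ]]
turn [ 0.0004  0.0052 -0.0101] shift [-0.0893 -0.0054  3.1026]
```

```bash
python3 -m creep '[[[0,0,0,-0.07,0,0.8,10],[0,0,0,-0.07,0,1.6,10],[0,0,0,-0.07,0,2.3,10],[0,0,0,-0.07,0,2.7,10],[0,0,0,-0.07,0,2.85,10]]]'; python3 -m creep '[[[0,0,0,0,0,0.08,10],[0,0,0,0,0,0.15,10],[0,0,0,0,0,0.22,10],[0,0,0,0,0,0.25,10],[0,0,0,0,0,0.25,10]]]'
```

```text
time_s: 21.35
eef_pos: [0.4896, -0.2114, 0.0659]
tcp_rot: [[0.001, 1.0, -0.002], [1.0, -0.001, -0.0], [-0.0, -0.002, -1.0]]
wrist_force: [0.4, 0.3, -0.3]
finger_gap: 0.016
grip_force: 20.0
time_s: 21.85
eef_pos: [0.4902, -0.2128, 0.0554]
tcp_rot: [[0.002, 1.0, 0.001], [1.0, -0.002, -0.001], [-0.001, 0.001, -1.0]]
wrist_force: [0.8, 0.0, -1.3]
finger_gap: 0.0163
grip_force: 20.0
```

```bash
python3 -m creep '[[[0,0,0,0,0,0.02,10],[0,0,0,0,0,0.04,10],[0,0,0,0,0,0.04,10]]]';  python3 -m creep '[[[0,0,0,0,0,0,25],[0,0,0,0,0,0,34],[0,0,0,0,0,0,34],[0,0,0,0,0,-0.2,34],[0,0,0,0,0,-0.6,34]]]';  python3 -m creep '[[[0,0,0,0,0,-0.8,34],[0,0,0,0,0,-1.6,34],[0,0,0,0.4,0,-2.3,40],[0,0,0,1.3,-0.1,-2.5,45],[0,0,0,2.2,-0.1,-2.5,45]]]'; python3 -m creep '[[[0,0,0,0.9,-0.2,0,45],[0,0,0,1.8,-0.3,0,45],[0,0,0,2.6,-0.4,0,45],[0,0,0,3.4,-0.5,0,45],[0,0,0,4.2,-0.6,0,45]]]'
python3 - <<'E'
from h import *
s=imaging.capture("side"); print(side_conn(s,[(.4478,.2151),(.4213,.1439)]))
t=imaging.capture("top"); cv2.imwrite("pics/m7.png",np.hstack([cv2.resize(t["pixels"][150:290,110:330],(440,280)),cv2.resize(s["pixels"][130:290,140:310],(298,280))]))
rows([.422,.1455,.20],down(np.radians(6.5))); print(manip.observe()["q"])
E
```

```text
time_s: 22.15
eef_pos: [0.4902, -0.213, 0.0539]
tcp_rot: [[0.002, 1.0, 0.001], [1.0, -0.002, -0.001], [-0.001, 0.001, -1.0]]
wrist_force: [-4.1, 1.3, 13.7]
finger_gap: 0.0161
grip_force: 20.0
time_s: 22.65
eef_pos: [0.4894, -0.2127, 0.0832]
tcp_rot: [[0.003, 1.0, -0.002], [1.0, -0.003, -0.001], [-0.001, -0.002, -1.0]]
wrist_force: [0.2, -0.4, 1.3]
finger_gap: 0.034
grip_force: 0.0
time_s: 23.15
eef_pos: [0.4852, -0.1026, 0.2101]
tcp_rot: [[0.005, 1.0, 0.003], [1.0, -0.005, -0.0], [-0.0, 0.003, -1.0]]
wrist_force: [1.8, 0.2, -0.5]
finger_gap: 0.0452
grip_force: 0.0
time_s: 23.65
eef_pos: [0.4552, 0.109, 0.2085]
tcp_rot: [[0.002, 1.0, 0.0], [1.0, -0.002, -0.0], [-0.0, 0.0, -1.0]]
wrist_force: [0.7, -0.1, -0.2]
finger_gap: 0.045
grip_force: 0.0
[(np.int32(25), array([0.4481, 0.2155])), (np.int32(20), array([0.4209, 0.1457]))]
turn [-0.0009  0.0024 -0.7824] shift [ 0.6698 -0.6563  0.1626]
[-1.2758  0.2995  1.1391  2.0355 -0.3233  1.0022  0.0285]
```

View pics/m7.png

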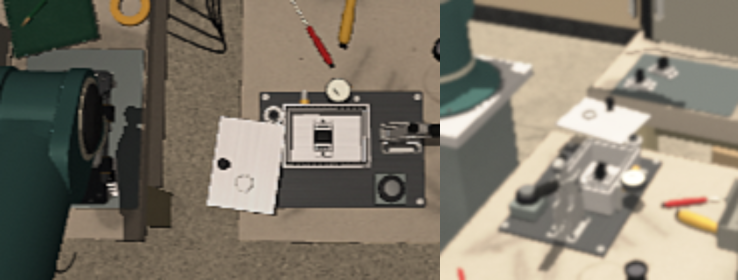

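Sensor A sits in the middle of the port at (324,137), and the cover is well clear at (245,165). Sensor C is next.

```bash
python3 -m creep '[[[0,0,-0.78,0.6,-0.6,0,45],[0,0,-0.78,0.67,-0.66,0.7,45],[0,0,-0.78,0.67,-0.66,1.5,45],[0,0,-0.78,0.67,-0.66,2.2,45],[0,0,-0.78,0.67,-0.66,2.4,45]]]'; python3 -m creep '[[[0,0,0,0,0,0.4,45],[0,0,0,0,0,0.7,45],[0,0,0,0,0,0.8,45],[0,0,0,0,0,0.86,45],[0,0,0,0,0,0.86,45]]]'
python3 - <<'E'
from h import *
rows([.422,.1455,.045],down(np.radians(6.5)))
s=imaging.capture("side"); cv2.imwrite("pics/s8.png",cv2.resize(s["pixels"][130:220,220:330],(660,540),interpolation=cv2.INTER_CUBIC))
E
```

```text
time_s: 24.25
eef_pos: [0.4217, 0.1398, 0.0859]
tcp_rot: [[-0.106, 0.994, -0.003], [0.994, 0.106, -0.003], [-0.003, -0.003, -1.0]]
wrist_force: [-0.7, -0.7, 1.2]
finger_gap: 0.0452
grip_force: 0.0
time_s: 24.75
eef_pos: [0.4233, 0.1408, 0.0456]
tcp_rot: [[-0.106, 0.994, 0.001], [0.994, 0.106, -0.0], [-0.001, 0.001, -1.0]]
wrist_force: [0.3, 0.8, -0.0]
finger_gap: 0.0448
grip_force: 0.0
turn [ 0.0068  0.0043 -0.0503] shift [ 0.0954 -0.0163  0.0119]
```

View pics/s8.png

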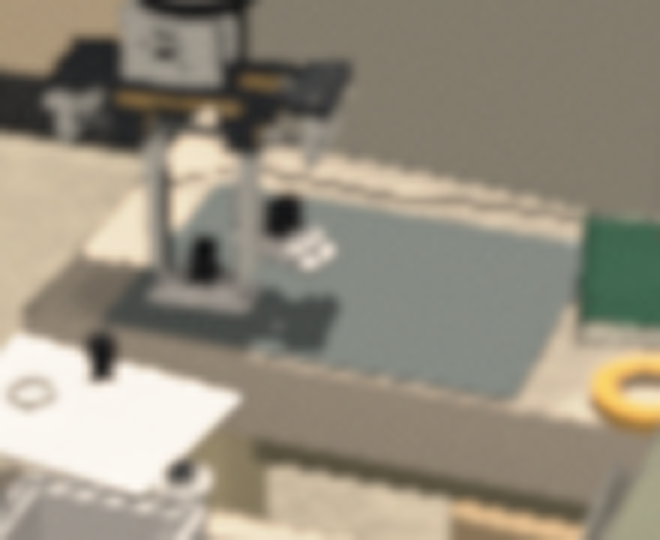

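The fingers straddle sensor C's connector at (205,260). I'll correct 5 mm along tool x and pinch.

```bash
python3 -m creep '[[[0,0,0,0.09,0,0,45],[0,0,0,0.09,0,0,45],[0,0,0,0.09,0,0,20],[0,0,0,0.09,0,0,10],[0,0,0,0.09,0,0,10]]]'; python3 -m creep '[[[0,0,0,0,0,0,10],[0,0,0,0,0,0,10],[0,0,0,0,0,0,10],[0,0,0,0,0,0,10],[0,0,0,0,0,0,10]]]' 20;python3 -m creep '[[[0,0,0,0,0,-0.3,10],[0,0,0,0,0,-1.1,10],[0,0,0.5,0,0,-2,10],[0,0,0.8,0,0,-2.9,10],[0,0,0.8,0,0,-3.3,10]]]'
python3 - <<'E'
from h import *
rows([.490,-.174,.21],down(0.01));rows([.491,-.253,.21],down(0.01)); print(manip.observe()["q"])
E
```

```text
time_s: 25.3
eef_pos: [0.4224, 0.1453, 0.0449]
tcp_rot: [[-0.106, 0.994, 0.0], [0.994, 0.106, -0.001], [-0.001, 0.0, -1.0]]
wrist_force: [-1.2, 0.4, 0.6]
finger_gap: 0.0246
grip_force: 0.0
time_s: 25.8
eef_pos: [0.4223, 0.1452, 0.0449]
tcp_rot: [[-0.106, 0.994, 0.0], [0.994, 0.106, -0.001], [-0.001, 0.0, -1.0]]
wrist_force: [-0.3, -0.9, 1.1]
finger_gap: 0.0162
grip_force: 20.0
time_s: 26.3
eef_pos: [0.4232, 0.1454, 0.2125]
tcp_rot: [[0.007, 1.0, 0.002], [1.0, -0.007, 0.0], [0.0, 0.002, -1.0]]
wrist_force: [-0.1, 1.0, -1.8]
finger_gap: 0.0157
grip_force: 20.0
turn [ 0.0152 -0.0026 -0.1246] shift [-6.3777  1.3834  0.0496]
turn [ 0.0152 -0.0026 -0.1246] shift [-7.9575  1.415   0.0491]
[-1.4539  0.2322  1.1983  2.0786 -0.2589  0.9906 -0.1286]
```

```bash
python3 -m creep '[[[0,0,-0.1,-0.8,0.2,0,10],[0,0,-0.1,-1.7,0.4,0,10],[0,0,-0.1,-2.6,0.5,0,10],[0,0,-0.1,-3.5,0.6,0,10],[0,0,-0.1,-4.4,0.7,0,10]]]'; python3 -m creep '[[[0,0,0,-0.9,0.2,0,10],[0,0,0,-1.8,0.4,0,10],[0,0,0,-2.6,0.6,0,10],[0,0,0,-3.2,0.7,0,10],[0,0,0,-3.5,0.7,0,10]]]'; python3 -m creep '[[[0,0,0,0,0,0.2,10],[0,0,0,0,0,0.4,10],[0,0,0,0,0,0.5,10],[0,0,0,0,0,0.5,10]]]'
python3 - <<'E'
from h import *
rows([.491,-.2525,.0545],down(0.01))
E
```

```text
time_s: 26.8
eef_pos: [0.4561, -0.0763, 0.2101]
tcp_rot: [[-0.009, 1.0, 0.001], [1.0, 0.009, -0.0], [-0.0, 0.001, -1.0]]
wrist_force: [1.7, 0.8, -1.7]
finger_gap: 0.0163
grip_force: 20.0
time_s: 27.3
eef_pos: [0.4924, -0.2529, 0.21]
tcp_rot: [[-0.006, 1.0, -0.0], [1.0, 0.006, -0.002], [-0.002, -0.0, -1.0]]
wrist_force: [0.4, 1.0, -1.3]
finger_gap: 0.0159
grip_force: 20.0
time_s: 27.7
eef_pos: [0.4927, -0.2481, 0.1843]
tcp_rot: [[-0.01, 1.0, -0.001], [1.0, 0.01, -0.0], [-0.0, -0.001, -1.0]]
wrist_force: [0.6, -0.1, -1.6]
finger_gap: 0.0159
grip_force: 20.0
turn [-0.0068  0.0017  0.0023] shift [-0.0864 -0.0318  2.597 ]
```

```bash
python3 -m creep '[[[0,0,0,-0.08,-0.03,0.3,10],[0,0,0,-0.08,-0.03,1,10],[0,0,0,-0.08,-0.03,1.7,10],[0,0,0,-0.08,-0.03,2.2,10],[0,0,0,-0.08,-0.03,2.4,10]]]'; python3 -m creep '[[[0,0,0,0,0,0.06,10],[0,0,0,0,0,0.12,10],[0,0,0,0,0,0.17,10],[0,0,0,0,0,0.19,10],[0,0,0,0,0,0.19,10]]]'
```

```text
time_s: 28.2
eef_pos: [0.4902, -0.253, 0.0627]
tcp_rot: [[-0.009, 1.0, -0.002], [1.0, 0.009, -0.0], [-0.0, -0.002, -1.0]]
wrist_force: [-0.2, 0.1, -0.1]
finger_gap: 0.0156
grip_force: 20.0
time_s: 28.7
eef_pos: [0.4916, -0.2536, 0.0562]
tcp_rot: [[-0.009, 1.0, 0.001], [1.0, 0.009, -0.001], [-0.001, 0.001, -1.0]]
wrist_force: [0.1, 0.4, -1.3]
finger_gap: 0.0159
grip_force: 20.0
```

```bash
python3 -m creep '[[[0,0,0,0,0,0.02,10],[0,0,0,0,0,0.04,10],[0,0,0,0,0,0.04,10]]]';  python3 -m creep '[[[0,0,0,0,0,0,25],[0,0,0,0,0,0,34],[0,0,0,0,0,0,34],[0,0,0,0,0,-0.2,34],[0,0,0,0,0,-0.6,34]]]';  python3 -m creep '[[[0,0,0,0,0,-0.8,34],[0,0,0,0,0,-1.6,34],[0,0,0,0.4,0,-2.3,40],[0,0,0,1.3,-0.1,-2.5,45],[0,0,0,2.2,-0.1,-2.5,45]]]'; python3 -m creep '[[[0,0,0,0.9,-0.1,0,45],[0,0,0,1.8,-0.2,0,45],[0,0,0,2.7,-0.3,0,45],[0,0,0,3.6,-0.4,0,45],[0,0,0,4.5,-0.5,0,45]]]'
python3 - <<'E'
from h import *
s=imaging.capture("side"); print(side_conn(s,[(.4478,.2151)]))
t=imaging.capture("top"); cv2.imwrite("pics/m9.png",np.hstack([cv2.resize(t["pixels"][150:290,110:330],(440,280)),cv2.resize(s["pixels"][130:290,140:310],(298,280))]))
rows([.448,.2155,.20],down(np.radians(-16))); print(manip.observe()["q"])
E
```

```text
time_s: 29.0
eef_pos: [0.4915, -0.2536, 0.0539]
tcp_rot: [[-0.009, 1.0, 0.001], [1.0, 0.009, -0.001], [-0.001, 0.001, -1.0]]
wrist_force: [0.6, -0.5, 0.8]
finger_gap: 0.0156
grip_force: 20.0
time_s: 29.5
eef_pos: [0.4907, -0.2534, 0.0838]
tcp_rot: [[-0.009, 1.0, -0.002], [1.0, 0.009, -0.001], [-0.001, -0.002, -1.0]]
wrist_force: [0.3, 0.4, 0.1]
finger_gap: 0.0342
grip_force: 0.0
time_s: 30.0
eef_pos: [0.4852, -0.1433, 0.2106]
tcp_rot: [[-0.006, 1.0, 0.003], [1.0, 0.006, -0.001], [-0.001, 0.003, -1.0]]
wrist_force: [1.4, -0.1, -0.7]
finger_gap: 0.0445
grip_force: 0.0
time_s: 30.5
eef_pos: [0.4577, 0.083, 0.2091]
tcp_rot: [[-0.009, 1.0, 0.001], [1.0, 0.009, 0.0], [0.0, 0.001, -1.0]]
wrist_force: [-0.2, 0.5, 0.5]
finger_gap: 0.0451
grip_force: 0.0
[(np.int32(25), array([0.4481, 0.2155]))]
turn [-0.0023  0.0002  2.1187] shift [ 2.5758 -0.1467  0.1726]
[-1.2328  0.2921  1.1475  2.0414 -0.3171  1.0011  0.0901]
```

View pics/m9.png

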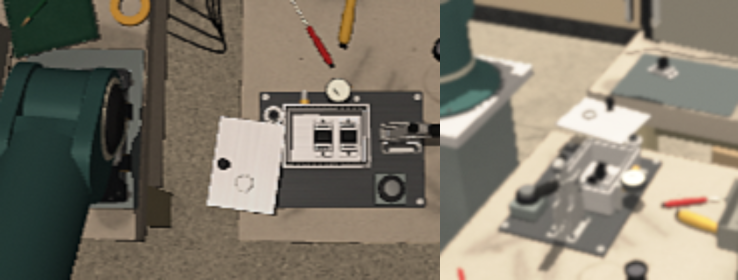

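Two sensors stand flat in the port at (324,137) and (348,137), and B is unmoved on the mat. I'll fetch B.

```bash
python3 -m creep '[[[0,0,1,0.9,0,0,45],[0,0,2,1.8,-0.1,0,45],[0,0,2.1,2.58,-0.15,0.4,45],[0,0,2.1,2.58,-0.15,1.2,45],[0,0,2.1,2.58,-0.15,1.8,45]]]'; python3 -m creep '[[[0,0,0,0,0,0.1,45],[0,0,0,0,0,0.2,45],[0,0,0,0,0,0.2,45]]]'
python3 - <<'E'
from h import *
s=imaging.capture("side"); cv2.imwrite("pics/s10.png",cv2.resize(s["pixels"][110:210,220:330],(660,600),interpolation=cv2.INTER_CUBIC))
rows([.448,.2155,.045],down(np.radians(-16))); print(manip.observe()["wrist_force"])
E
```

```text
time_s: 31.1
eef_pos: [0.4492, 0.211, 0.117]
tcp_rot: [[0.278, 0.96, 0.0], [0.96, -0.278, -0.001], [-0.001, 0.0, -1.0]]
wrist_force: [-0.0, 0.6, 0.2]
finger_gap: 0.0452
grip_force: 0.0
time_s: 31.4
eef_pos: [0.4503, 0.21, 0.1093]
tcp_rot: [[0.281, 0.96, 0.001], [0.96, -0.281, -0.0], [0.0, 0.001, -1.0]]
wrist_force: [0.2, -0.3, -0.3]
finger_gap: 0.0447
grip_force: 0.0
turn [ 0.0097 -0.0035 -0.0396] shift [ 0.0888 -0.0775  1.2909]
[ 0.3103  0.3681 -0.3776]
```

View pics/s10.png

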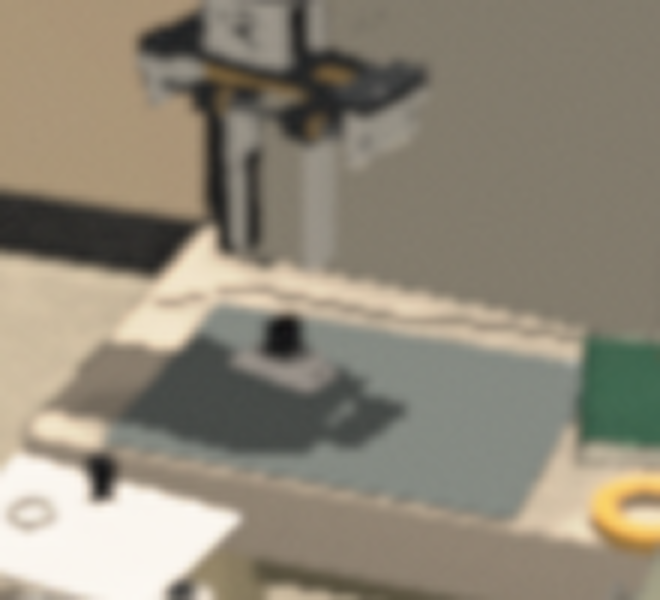

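The gripper hangs above sensor B's connector at (283,335), and the jaw line matches its ears. I'll lower, pinch and lift.

```bash
python3 -m creep '[[[0,0,0,0.09,-0.07,0.4,45],[0,0,0,0.09,-0.07,0.8,45],[0,0,0,0.09,-0.07,1.15,45],[0,0,0,0.09,-0.07,1.28,45],[0,0,0,0.09,-0.07,1.28,45]]]'; python3 -m creep '[[[0,0,0,0,0,0,30],[0,0,0,0,0,0,10],[0,0,0,0,0,0,10],[0,0,0,0,0,0,10],[0,0,0,0,0,0,10]]]' 20;python3 -m creep '[[[0,0,0,0,0,0,10],[0,0,0,0,0,0,10],[0,0,0,0,0,-0.3,10],[0,0,0,0,0,-1.1,10],[0,0,0,0,0,-2,10]]]'; python3 -m creep '[[[0,0,-1,0,0,-0.7,10],[0,0,-2,0,0,-1.3,10],[0,0,-2.1,0,0,-1.3,10],[0,0,-2.1,0,0,-1.3,10]]]'
python3 - <<'E'
from h import *
rows([.4895,-.174,.21],down(0.01))
E
```

```text
time_s: 31.95
eef_pos: [0.4479, 0.2154, 0.0448]
tcp_rot: [[0.281, 0.96, 0.001], [0.96, -0.281, -0.001], [-0.001, 0.001, -1.0]]
wrist_force: [0.1, -0.0, 0.0]
finger_gap: 0.045
grip_force: 0.0
time_s: 32.45
eef_pos: [0.4478, 0.2155, 0.0446]
tcp_rot: [[0.28, 0.96, 0.0], [0.96, -0.28, -0.001], [-0.0, 0.001, -1.0]]
wrist_force: [-1.5, 0.3, 7.7]
finger_gap: 0.0157
grip_force: 20.0
time_s: 32.95
eef_pos: [0.4471, 0.2145, 0.1457]
tcp_rot: [[0.282, 0.96, -0.001], [0.96, -0.282, -0.003], [-0.003, -0.0, -1.0]]
wrist_force: [0.3, 0.6, 0.2]
finger_gap: 0.0161
grip_force: 20.0
time_s: 33.35
eef_pos: [0.4475, 0.2157, 0.2099]
tcp_rot: [[-0.008, 1.0, 0.001], [1.0, 0.008, 0.001], [0.001, 0.001, -1.0]]
wrist_force: [0.8, 0.4, -0.7]
finger_gap: 0.016
grip_force: 20.0
turn [ 0.0043 -0.0044 -0.0148] shift [-7.7995  0.7788 -0.0062]
```

```bash
python3 -m creep '[[[0,0,0,-0.8,0.1,0,10],[0,0,0,-1.7,0.2,0,10],[0,0,0,-2.6,0.3,0,10],[0,0,0,-3.5,0.4,0,10],[0,0,0,-4.4,0.5,0,10]]]'; python3 -m creep '[[[0,0,0,-0.9,0.1,0,10],[0,0,0,-1.8,0.2,0,10],[0,0,0,-2.6,0.3,0,10],[0,0,0,-3.2,0.3,0,10],[0,0,0,-3.4,0.3,0,10]]]'; python3 -m creep '[[[0,0,0,0,0,0.2,10],[0,0,0,0,0,0.4,10],[0,0,0,0,0,0.5,10],[0,0,0,0,0,0.5,10]]]'
python3 - <<'E'
from h import *
rows([.490,-.1735,.0545],down(0.01))
E
```

```text
time_s: 33.85
eef_pos: [0.4738, -0.006, 0.2088]
tcp_rot: [[-0.007, 1.0, -0.001], [1.0, 0.007, -0.001], [-0.001, -0.001, -1.0]]
wrist_force: [0.5, 0.8, -0.3]
finger_gap: 0.0161
grip_force: 20.0
time_s: 34.35
eef_pos: [0.4897, -0.1774, 0.2089]
tcp_rot: [[-0.002, 1.0, -0.002], [1.0, 0.002, -0.002], [-0.002, -0.002, -1.0]]
wrist_force: [0.0, 1.0, -0.9]
finger_gap: 0.016
grip_force: 20.0
time_s: 34.75
eef_pos: [0.4908, -0.1727, 0.1836]
tcp_rot: [[-0.01, 1.0, -0.001], [1.0, 0.01, -0.001], [-0.001, -0.001, -1.0]]
wrist_force: [-0.3, 0.7, -0.5]
finger_gap: 0.0153
grip_force: 20.0
turn [-0.0104  0.0042  0.0023] shift [-0.0133 -0.0122  2.5819]
```

```bash
python3 -m creep '[[[0,0,0,-0.01,-0.01,0.3,10],[0,0,0,-0.01,-0.01,1,10],[0,0,0,-0.01,-0.01,1.7,10],[0,0,0,-0.01,-0.01,2.2,10],[0,0,0,-0.01,-0.01,2.4,10]]]'; python3 -m creep '[[[0,0,0,0,0,0.06,10],[0,0,0,0,0,0.12,10],[0,0,0,0,0,0.17,10],[0,0,0,0,0,0.2,10],[0,0,0,0,0,0.2,10]]]'
```

```text
time_s: 35.25
eef_pos: [0.4894, -0.1743, 0.0622]
tcp_rot: [[-0.009, 1.0, -0.003], [1.0, 0.009, -0.001], [-0.001, -0.003, -1.0]]
wrist_force: [-0.1, -0.7, -0.4]
finger_gap: 0.0158
grip_force: 20.0
time_s: 35.75
eef_pos: [0.4908, -0.1747, 0.055]
tcp_rot: [[-0.009, 1.0, 0.001], [1.0, 0.009, -0.001], [-0.001, 0.001, -1.0]]
wrist_force: [0.2, -0.2, -1.6]
finger_gap: 0.0158
grip_force: 20.0
```

```bash
python3 -m creep '[[[0,0,0,0,0,0.02,10],[0,0,0,0,0,0.03,10],[0,0,0,0,0,0.03,10]]]';  python3 -m creep '[[[0,0,0,0,0,0,25],[0,0,0,0,0,0,34],[0,0,0,0,0,0,34],[0,0,0,0,0,-0.2,34],[0,0,0,0,0,-0.6,34]]]';  python3 -m creep '[[[0,0,0,0,0,-0.8,34],[0,0,0,0,0,-1.6,34],[0,0,0,0.4,0,-2.3,40],[0,0,0,1.3,-0.1,-2.5,45],[0,0,0,2.2,-0.1,-2.5,45]]]'; python3 -m creep '[[[0,0,0,0.9,-0.1,0,45],[0,0,0,1.8,-0.2,0,45],[0,0,0,2.6,-0.3,0,45],[0,0,0,2.9,-0.4,0,45],[0,0,0,2.9,-0.4,0,45]]]'
python3 - <<'E'
from h import *
t=imaging.capture("top"); s=imaging.capture("side"); im=t["pixels"]; g=im.max(2)
cv2.imwrite("pics/m11.png",np.hstack([cv2.resize(im[185:260,205:320],(460,300),interpolation=2),cv2.resize(s["pixels"][175:270,160:270],(340,300),interpolation=2)]))
m=np.zeros(g.shape,bool); m[222:242,210:236]=g[222:242,210:236]<60
for b in blobs(m,6,300): print("knob",b[0],cast(t,[b[1]],.080))
m=np.zeros(g.shape,bool); m[206:230,254:292]=g[206:230,254:292]<55
for b in blobs(m,15,300): print("conn",b[0],cast(t,[b[1]],.045)-[.4905,-.2135,0])
rows([.437,-.049,.2],down(0)); print(manip.observe()["eef_pos"])
E
```

```text
time_s: 36.05
eef_pos: [0.4908, -0.1748, 0.0536]
tcp_rot: [[-0.009, 1.0, 0.001], [1.0, 0.009, -0.001], [-0.001, 0.001, -1.0]]
wrist_force: [-2.5, 2.2, 8.8]
finger_gap: 0.0161
grip_force: 20.0
time_s: 36.55
eef_pos: [0.4899, -0.1747, 0.0832]
tcp_rot: [[-0.009, 1.0, -0.002], [1.0, 0.009, -0.001], [-0.001, -0.002, -1.0]]
wrist_force: [-0.6, -0.2, -0.5]
finger_gap: 0.0341
grip_force: 0.0
time_s: 37.05
eef_pos: [0.4846, -0.0645, 0.2101]
tcp_rot: [[-0.006, 1.0, 0.003], [1.0, 0.006, 0.0], [0.0, 0.003, -1.0]]
wrist_force: [1.5, 0.0, 0.4]
finger_gap: 0.0449
grip_force: 0.0
time_s: 37.55
eef_pos: [0.4627, 0.0823, 0.2082]
tcp_rot: [[-0.013, 1.0, -0.0], [1.0, 0.013, -0.0], [-0.0, -0.0, -1.0]]
wrist_force: [0.5, -0.4, -0.2]
finger_gap: 0.045
grip_force: 0.0
knob [219 229   6   6  26] [[ 0.4416 -0.0501  0.08  ]]
conn [269 206  22   1  22] [[ 0.0395 -0.0221  0.045 ]]
conn [255 215   9   6  54] [[0.0009 0.0447 0.045 ]]
conn [267 215   9   7  56] [[0.0009 0.0055 0.045 ]]
conn [280 215   8   7  49] [[ 0.0015 -0.0354  0.045 ]]
turn [0.0039 0.0052 0.064 ] shift [-2.5681 -0.55    0.168 ]
[0.4633 0.0796 0.2083]
```

View pics/m11.png

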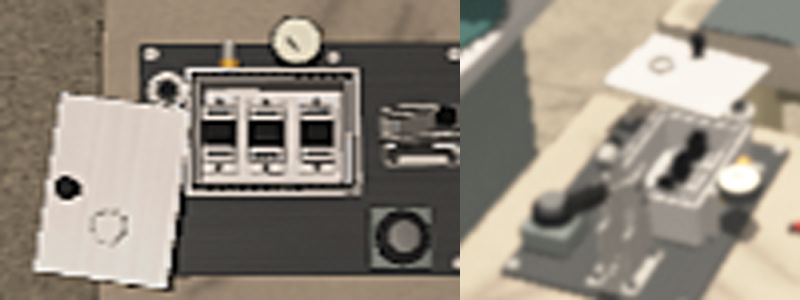

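All three sensors stand flat, side by side in the port, at (219,133), (266,133) and (317,133). Next I'll grasp the knob and swing the cover back.

```bash
python3 -m creep '[[[0,0,0,-0.8,-0.2,0,45],[0,0,0,-1.7,-0.4,0.3,45],[0,0,0,-2.4,-0.46,1,45],[0,0,0,-2.6,-0.46,1.6,45],[0,0,0,-2.6,-0.46,1.9,45]]]'; python3 -m creep '[[[0,0,0,0,0,0.2,45],[0,0,0,0,0,0.4,45],[0,0,0,0,0,0.46,45],[0,0,0,0,0,0.46,45]]]'
python3 - <<'E'
from h import *
rows([.440,-.050,.089],down(0))
E
```

```text
time_s: 38.15
eef_pos: [0.44, -0.0542, 0.1112]
tcp_rot: [[-0.003, 1.0, -0.001], [1.0, 0.003, -0.002], [-0.002, -0.001, -1.0]]
wrist_force: [0.4, 0.9, 0.6]
finger_gap: 0.0452
grip_force: 0.0
time_s: 38.55
eef_pos: [0.4417, -0.05, 0.0902]
tcp_rot: [[-0.009, 1.0, 0.001], [1.0, 0.009, -0.001], [-0.001, 0.001, -1.0]]
wrist_force: [0.2, -0.0, -0.4]
finger_gap: 0.0451
grip_force: 0.0
turn [0.0037 0.0067 0.0666] shift [ 0.0012 -0.0335  0.0248]
```

```bash
python3 -m creep '[[[0,0,0,0,-0.02,0.02,20],[0,0,0,0,-0.02,0.02,10],[0,0,0,0,-0.02,0.02,10],[0,0,0,0,-0.02,0.02,10],[0,0,0,0,-0.02,0.02,10]]]' 20; python3 -m creep '[[[0,0,0,0,0,0,10],[0,0,0,0,0,0,10],[0,0,0,0,0,0,10]]]'
python3 - <<'E'
from h import *
p=manip.observe()["eef_pos"][:2]; piv=np.array([.5217,-.1282]); d=p-piv; L=np.hypot(*d); t0=np.radians(232.9+.5)-np.arctan2(d[1],d[0]); print(L,t0)
a=np.linspace(t0,-.02,16); th=np.radians(233.4)-a; r=piv+.113*np.c_[np.cos(th),np.sin(th)]; r[0]=p
T=manip.observe()["tcp_rot"]
for k in range(3): print((((r[5*k+1:5*k+6]-r[5*k])/.05)@T[:2,:2]).round(2).tolist())
E
```

```text
time_s: 39.05
eef_pos: [0.4404, -0.0499, 0.0892]
tcp_rot: [[-0.009, 1.0, 0.0], [1.0, 0.009, -0.0], [-0.0, 0.0, -1.0]]
wrist_force: [-3.2, 3.0, 5.8]
finger_gap: 0.0177
grip_force: 20.0
time_s: 39.35
eef_pos: [0.4404, -0.0499, 0.0892]
tcp_rot: [[-0.009, 1.0, 0.0], [1.0, 0.009, -0.0], [-0.0, 0.0, -1.0]]
wrist_force: [-2.2, 2.8, 6.9]
finger_gap: 0.0175
grip_force: 20.0
0.11289982892288657 1.6988199790445493
[[-0.19, -0.17], [-0.41, -0.32], [-0.63, -0.44], [-0.88, -0.54], [-1.13, -0.6]]
[[-0.26, -0.04], [-0.51, -0.05], [-0.77, -0.02], [-1.03, 0.03], [-1.27, 0.11]]
[[-0.24, 0.11], [-0.46, 0.24], [-0.66, 0.4], [-0.85, 0.58], [-1.01, 0.78]]
```

```bash
python3 -m creep '[[[0,0,0,-0.19,-0.17,0,10],[0,0,0,-0.41,-0.32,0,10],[0,0,0,-0.63,-0.44,0,10],[0,0,0,-0.88,-0.54,0,10],[0,0,0,-1.13,-0.6,0,10]]]'; python3 -m creep '[[[0,0,0,-0.26,-0.04,0,10],[0,0,0,-0.51,-0.05,0,10],[0,0,0,-0.77,-0.02,0,10],[0,0,0,-1.03,0.03,0,10],[0,0,0,-1.27,0.11,0,10]]]';  python3 -m creep '[[[0,0,0,-0.24,0.11,0,10],[0,0,0,-0.46,0.24,0,10],[0,0,0,-0.66,0.4,0,10],[0,0,0,-0.66,0.4,0,10]]]'
python3 - <<'E'
from h import *
rows([.4545,-.2188,.089],down(0.009))
E
```

```text
time_s: 39.85
eef_pos: [0.4106, -0.1079, 0.0892]
tcp_rot: [[-0.009, 1.0, 0.0], [1.0, 0.009, -0.001], [-0.001, 0.0, -1.0]]
wrist_force: [1.3, 1.9, 5.7]
finger_gap: 0.0175
grip_force: 20.0
time_s: 40.35
eef_pos: [0.4135, -0.1722, 0.0887]
tcp_rot: [[-0.007, 1.0, -0.005], [1.0, 0.007, 0.0], [0.0, -0.005, -1.0]]
wrist_force: [-21.9, -3.8, 21.4]
finger_gap: 0.0171
grip_force: 20.1
time_s: 40.75
eef_pos: [0.4323, -0.2092, 0.0888]
tcp_rot: [[-0.003, 1.0, -0.006], [1.0, 0.003, -0.006], [-0.006, -0.006, -1.0]]
wrist_force: [-30.0, -23.3, 16.4]
finger_gap: 0.0153
grip_force: 23.1
turn [-0.0452  0.0405 -0.0453] shift [-0.193   0.444  -0.0049]
```

The knob slipped along y in the pads, so I'll re-grasp it centred with more grip and finish slowly.

```bash
python3 -m creep '[[[0,0,0,0,0,0,30],[0,0,0,0,0,0,40],[0,0,0,0,0,0,40],[0,0,0,0,0,0,40]]]'
python3 - <<'E'
from h import *
s=imaging.capture("side"); g=s["pixels"].max(2); q=proj(s,[[.4323,-.1965,.078]])[0]; print("pred",q)
u,v=q.round().astype(int); m=np.zeros(g.shape,bool); m[v-12:v+13,u-12:u+13]=g[v-12:v+13,u-12:u+13]<45
for b in blobs(m,8,400): print(b[0],b[1],cast(s,[b[1]],.075))
rows([.4323,-.1965,.089],down(0.009))
E
```

```text
time_s: 41.15
eef_pos: [0.4369, -0.2037, 0.0891]
tcp_rot: [[-0.008, 1.0, -0.0], [1.0, 0.008, -0.001], [-0.001, -0.0, -1.0]]
wrist_force: [0.8, 0.8, -0.7]
finger_gap: 0.0394
grip_force: 0.0
pred [215.4198 210.4231]
[213 209   3   6  14] [214.2143 211.    ] [[ 0.428  -0.1968  0.075 ]]
turn [ 0.0004  0.006  -0.0036] shift [ 0.1405 -0.0945  0.0021]
```

```bash
python3 -m creep '[[[0,0,0,0.14,-0.09,0,40],[0,0,0,0.14,-0.09,0,40],[0,0,0,0.14,-0.09,0,14],[0,0,0,0.14,-0.09,0,10],[0,0,0,0.14,-0.09,0,10]]]' 40; python3 -m creep '[[[0,0,0,0,0,0,10],[0,0,0,0,0,0,10],[0,0,0,0,0,0,10]]]';  python3 -m creep '[[[0,0,0,-0.07,0.05,0,10],[0,0,0,-0.14,0.11,0,10],[0,0,0,-0.22,0.19,0,10],[0,0,0,-0.31,0.27,0,10],[0,0,0,-0.31,0.27,0,10]]]'
```

```text
time_s: 41.7
eef_pos: [0.4312, -0.1972, 0.089]
tcp_rot: [[-0.008, 1.0, -0.002], [1.0, 0.008, -0.002], [-0.002, -0.002, -1.0]]
wrist_force: [-21.4, -13.7, 10.9]
finger_gap: 0.0195
grip_force: 11.0
time_s: 42.0
eef_pos: [0.4304, -0.1978, 0.089]
tcp_rot: [[-0.007, 1.0, -0.003], [1.0, 0.007, -0.002], [-0.002, -0.003, -1.0]]
wrist_force: [-16.6, -8.7, 10.0]
finger_gap: 0.017
grip_force: 40.0
time_s: 42.5
eef_pos: [0.4443, -0.2144, 0.0891]
tcp_rot: [[-0.006, 1.0, -0.003], [1.0, 0.006, -0.004], [-0.004, -0.003, -1.0]]
wrist_force: [-15.9, -13.3, 6.2]
finger_gap: 0.0171
grip_force: 40.0
```

```bash
python3 -m creep '[[[0,0,0,-0.06,0.03,0,10],[0,0,0,-0.11,0.08,0,10],[0,0,0,-0.16,0.13,0,10],[0,0,0,-0.19,0.17,0,10],[0,0,0,-0.19,0.17,0,10]]]';  python3 -m creep '[[[0,0,0,-0.02,0.02,0,10],[0,0,0,-0.04,0.05,0,10],[0,0,0,-0.04,0.05,0,10]]]'
```

```text
time_s: 43.0
eef_pos: [0.4535, -0.2232, 0.0892]
tcp_rot: [[-0.007, 1.0, -0.002], [1.0, 0.007, -0.003], [-0.003, -0.002, -1.0]]
wrist_force: [-10.0, -11.8, 3.1]
finger_gap: 0.0172
grip_force: 40.0
time_s: 43.3
eef_pos: [0.4541, -0.224, 0.0889]
tcp_rot: [[-0.007, 1.0, -0.005], [1.0, 0.007, -0.0], [0.0, -0.005, -1.0]]
wrist_force: [-24.6, -1.4, 19.0]
finger_gap: 0.0172
grip_force: 40.0
```

```bash
python3 -m creep '[[[0,0,0,0.02,-0.03,0,20],[0,0,0,0.02,-0.03,0,40],[0,0,0,0.02,-0.03,0,40],[0,0,0,0.02,-0.03,-0.6,40],[0,0,0,0.02,-0.03,-1.5,40]]]' 15; python3 -m creep '[[[0,0,0,0,0,-0.8,40],[0,0,0,0,0,-1.7,40],[0,0,0,0,0,-2.3,40],[0,0,0,0,0,-2.5,40]]]'
python3 - <<'E'
from h import *
s=imaging.capture("side"); s0=dict(s); s0["pixels"]=cv2.imread("pics/side0.png")
for c in(s0,s):
    g=c["pixels"].max(2); u,v=proj(c,[[.4545,-.2188,.078]])[0].round().astype(int); m=np.zeros(g.shape,bool); m[v-7:v+8,u-8:u+9]=g[v-7:v+8,u-8:u+9]<45
    print("knob",[(b[0],b[1]) for b in blobs(m,8,400)])
    w=(c["pixels"].min(2)>140); r=np.zeros(g.shape,bool); r[200:260,205:262]=1
    b=max(blobs(w&r,50,4000),key=lambda b:b[0][4]); print("cover",b[0],b[1])
rows([.491,-.407,.29],down(0))
E
```

```text
time_s: 43.8
eef_pos: [0.4552, -0.2217, 0.1639]
tcp_rot: [[-0.009, 1.0, -0.003], [1.0, 0.009, -0.001], [-0.001, -0.003, -1.0]]
wrist_force: [0.3, 0.5, 1.2]
finger_gap: 0.04
grip_force: 0.0
time_s: 44.2
eef_pos: [0.457, -0.2223, 0.292]
tcp_rot: [[-0.009, 1.0, 0.004], [1.0, 0.009, -0.001], [-0.001, 0.004, -1.0]]
wrist_force: [0.2, 0.2, -0.7]
finger_gap: 0.0399
grip_force: 0.0
knob [(array([211, 209,   3,  11,  22], dtype=int32), array([211.6364, 214.3182])), (array([217, 214,   3,   7,  12], dtype=int32), array([217.6667, 216.8333]))]
cover [ 210  200   52   41 1286] [233.9914 220.0264]
knob [(array([217, 214,   3,   7,  16], dtype=int32), array([217.9375, 216.8125]))]
cover [ 205  200   57   51 1247] [232.8669 218.6255]
turn [0.0286 0.008  0.0681] shift [-3.704   0.6442  0.0431]
```

The cover is on its stop: the knob pixel matches the first picture within 0.3 px. Next is the clamp handle.

```bash
python3 -m creep '[[[0,0,0.07,-0.9,0.1,0,50],[0,0,0.07,-1.8,0.3,0,50],[0,0,0.07,-2.7,0.5,0,50],[0,0,0.07,-3.5,0.65,0,50],[0,0,0.07,-3.7,0.66,0,50]]]'; python3 -m creep '[[[0,0,0,0,0,0.6,50],[0,0,0,0,0,1.3,50],[0,0,0,0,0,2,50],[0,0,0,0,0,2.6,50],[0,0,0,0,0,2.8,50]]]'; python3 -m creep '[[[0,0,0,0,0,0.1,50],[0,0,0,0,0,0.15,50],[0,0,0,0,0,0.15,50]]]'
python3 - <<'E'
from h import *
rows([.4915,-.407,.1407],down(0)); print(manip.observe()["wrist_force"])
f=np.linspace(1.15,-.02,16); y=-.085*np.sin(f)/.05; z=-.085*np.cos(f)/.05
for k in range(3): print(np.c_[y[5*k+1:5*k+6]-y[5*k],z[5*k+1:5*k+6]-z[5*k]].round(2).tolist())
E
```

```text
time_s: 44.75
eef_pos: [0.4891, -0.4111, 0.2871]
tcp_rot: [[0.005, 1.0, -0.003], [1.0, -0.005, -0.002], [-0.002, -0.003, -1.0]]
wrist_force: [-0.8, -0.1, 0.3]
finger_gap: 0.0499
grip_force: 0.0
time_s: 45.25
eef_pos: [0.4895, -0.4051, 0.1455]
tcp_rot: [[0.001, 1.0, -0.004], [1.0, -0.001, 0.002], [0.002, -0.004, -1.0]]
wrist_force: [-0.7, 1.0, 0.3]
finger_gap: 0.0503
grip_force: 0.0
time_s: 45.55
eef_pos: [0.4909, -0.4069, 0.1427]
tcp_rot: [[0.001, 1.0, 0.001], [1.0, -0.001, -0.002], [-0.002, 0.001, -1.0]]
wrist_force: [-0.5, 0.5, 0.4]
finger_gap: 0.0504
grip_force: 0.0
turn [ 0.0088  0.0108 -0.006 ] shift [-0.0014  0.0111  0.0404]
[-0.5461  0.5008  0.4011]
[[0.06, -0.12], [0.13, -0.23], [0.2, -0.34], [0.29, -0.44], [0.38, -0.54]]
[[0.1, -0.09], [0.21, -0.17], [0.32, -0.24], [0.43, -0.3], [0.56, -0.35]]
[[0.13, -0.04], [0.25, -0.08], [0.38, -0.1], [0.52, -0.11], [0.65, -0.11]]
```

```bash
python3 -m creep '[[[0,0,0,0,0.02,0.04,50],[0,0,0,0,0.02,0.04,20],[0,0,0,0,0.02,0.04,15],[0,0,0,0,0.02,0.04,15],[0,0,0,0,0.02,0.04,15]]]' 40; python3 -m creep '[[[0,0,0,0,0,0,15],[0,0,0,0,0,0,15],[0,0,0,0,0,0,15]]]'
python3 -m creep '[[[0,0,0,0.06,0,-0.12,15],[0,0,0,0.13,0,-0.23,15],[0,0,0,0.2,0,-0.34,15],[0,0,0,0.29,0,-0.44,15],[0,0,0,0.38,0,-0.54,15]]]'; python3 -m creep '[[[0,0,0,0.1,0,-0.09,15],[0,0,0,0.21,0,-0.17,15],[0,0,0,0.32,0,-0.24,15],[0,0,0,0.43,0,-0.3,15],[0,0,0,0.56,0,-0.35,15]]]'
```

```text
time_s: 46.05
eef_pos: [0.4916, -0.4067, 0.1401]
tcp_rot: [[0.001, 1.0, 0.0], [1.0, -0.001, -0.001], [-0.001, 0.0, -1.0]]
wrist_force: [0.1, 0.2, -0.6]
finger_gap: 0.0215
grip_force: 0.0
time_s: 46.35
eef_pos: [0.4918, -0.4067, 0.14]
tcp_rot: [[0.001, 1.0, 0.001], [1.0, -0.001, -0.001], [-0.001, 0.001, -1.0]]
wrist_force: [2.5, 0.7, 0.7]
finger_gap: 0.0192
grip_force: 40.0
time_s: 46.85
eef_pos: [0.4915, -0.3869, 0.167]
tcp_rot: [[0.001, 1.0, -0.0], [1.0, -0.001, -0.0], [-0.0, -0.0, -1.0]]
wrist_force: [3.8, 0.7, -12.8]
finger_gap: 0.0188
grip_force: 40.0
time_s: 47.35
eef_pos: [0.4913, -0.3599, 0.1849]
tcp_rot: [[0.002, 1.0, 0.0], [1.0, -0.002, -0.002], [-0.002, 0.0, -1.0]]
wrist_force: [0.1, -4.2, -7.1]
finger_gap: 0.0188
grip_force: 40.0
```

```bash
python3 -m creep '[[[0,0,0,0.13,0,-0.04,15],[0,0,0,0.25,0,-0.08,15],[0,0,0,0.38,0,-0.1,15],[0,0,0,0.52,0,-0.11,15],[0,0,0,0.63,0,-0.11,15]]]'; python3 -m creep '[[[0,0,0,0.04,0,0,15],[0,0,0,0.08,0,0,15],[0,0,0,0.08,0,0,15],[0,0,0,0.08,0,0,15]]]'
python3 - <<'E'
from h import *
p=manip.observe()["eef_pos"]; print(p,np.arctan2(-.3295-p[1],p[2]-.003-.103),manip.observe()["wrist_force"])
E
```

```text
time_s: 47.85
eef_pos: [0.4918, -0.3277, 0.1905]
tcp_rot: [[0.001, 1.0, 0.001], [1.0, -0.001, -0.001], [-0.001, 0.001, -1.0]]
wrist_force: [-1.0, 0.7, -0.1]
finger_gap: 0.0153
grip_force: 0.0
time_s: 48.25
eef_pos: [0.4917, -0.3243, 0.1899]
tcp_rot: [[0.001, 1.0, 0.0], [1.0, -0.001, -0.001], [-0.001, 0.0, -1.0]]
wrist_force: [-0.1, 0.4, -0.1]
finger_gap: 0.0148
grip_force: 0.0
[ 0.4917 -0.3243  0.1899] -0.062450788938796326 [-0.0526  0.3805 -0.1302]
```

The grip slid out near dead centre. I'll find where the handle stands now.

```bash
python3 -m creep '[[[0,0,0,0,0,-0.7,20],[0,0,0,0,0,-1.4,20],[0,0,0,-0.5,0,-1.8,20],[0,0,0,-1.3,0,-1.8,10],[0,0,0,-1.6,0,-1.8,0]]]' 20
python3 - <<'E'
from h import *
s=imaging.capture("side"); g=s["pixels"].max(2)
for f in(0,.1,.2,.3,.5,.7):
  P=[[.4915,-.3295-r*np.sin(f),.103+r*np.cos(f)] for r in(.044,.074,.104)]; print(f,proj(s,P).round(1).tolist())
m=np.zeros(g.shape,bool); m[190:245,195:222]=g[190:245,195:222]<45
for b in blobs(m,10,400): print(b[0],b[1])
m=np.zeros(g.shape,bool); m=cv2.imread("pics/side0.png").max(2)<45; m[:190]=0; m[245:]=0; m[:,:195]=0; m[:,222:]=0
for b in blobs(m,10,400): print("0:",b[0],b[1])
print(manip.observe()["eef_pos"])
E
```

```text
time_s: 48.75
eef_pos: [0.4907, -0.4071, 0.2806]
tcp_rot: [[0.003, 1.0, 0.001], [1.0, -0.003, -0.002], [-0.002, 0.001, -1.0]]
wrist_force: [-0.2, 0.2, 0.2]
finger_gap: 0.0075
grip_force: 0.0
0 [[211.8, 219.3], [211.0, 210.3], [210.1, 201.0]]
0.1 [[211.0, 220.2], [209.7, 211.8], [208.4, 203.2]]
0.2 [[210.4, 221.2], [208.6, 213.6], [206.7, 205.7]]
0.3 [[209.7, 222.4], [207.4, 215.6], [205.0, 208.5]]
0.5 [[208.4, 225.1], [205.3, 220.1], [201.9, 214.8]]
0.7 [[207.4, 228.0], [203.4, 225.1], [199.3, 222.1]]
[205 207   7  15  61] [207.6721 213.9508]
0: [209 204   5  16  53] [210.5849 211.5849]
0: [217 214   3   7  12] [217.6667 216.8333]
[ 0.4901 -0.4082  0.2802]
```

The handle stands at about 0.2 rad, just short of dead centre. I'll push it over with closed fingers from behind.

```bash
python3 -m creep '[[[0,0,0,0.1,0.03,0.5,0],[0,0,0,0.2,0.03,1.1,0],[0,0,0,0.2,0.03,1.6,0],[0,0,0,0.2,0.03,1.76,0],[0,0,0,0.2,0.03,1.76,0]]]' 20; python3 -m creep '[[[0,0,0,0.15,0,0,0],[0,0,0,0.3,0,0,0],[0,0,0,0.45,0,0,0],[0,0,0,0.55,0,0,0],[0,0,0,0.6,0,0,0]]]'; python3 -m creep '[[[0,0,0,0.05,0,0,0],[0,0,0,0.1,0,0,0],[0,0,0,0.15,0,0,0],[0,0,0,0.2,0,0,0]]]'
```

```text
time_s: 49.3
eef_pos: [0.4929, -0.394, 0.1914]
tcp_rot: [[0.001, 1.0, -0.001], [1.0, -0.001, -0.001], [-0.001, -0.001, -1.0]]
wrist_force: [0.0, -0.4, 0.7]
finger_gap: 0.0005
grip_force: 0.0
time_s: 49.8
eef_pos: [0.4935, -0.3638, 0.1925]
tcp_rot: [[0.0, 1.0, 0.001], [1.0, -0.0, -0.002], [-0.002, 0.001, -1.0]]
wrist_force: [0.1, -3.0, 2.9]
finger_gap: 0.0004
grip_force: 1.6
time_s: 50.2
eef_pos: [0.4931, -0.3541, 0.1918]
tcp_rot: [[0.001, 1.0, 0.0], [1.0, -0.001, -0.001], [-0.001, 0.0, -1.0]]
wrist_force: [-0.0, -2.6, 2.8]
finger_gap: 0.0005
grip_force: 1.5
```

```bash
python3 -m creep '[[[0,0,0,0.04,0,0,0],[0,0,0,0.08,0,0,0],[0,0,0,0.12,0,0,0],[0,0,0,0.16,0,0,0],[0,0,0,0.16,0,0,0]]]'; python3 -m creep '[[[0,0,0,0.03,0,0,0],[0,0,0,0.06,0,0,0],[0,0,0,0.06,0,0,0]]]'
```

```text
time_s: 50.7
eef_pos: [0.4929, -0.3494, 0.1922]
tcp_rot: [[0.003, 1.0, 0.002], [1.0, -0.003, -0.008], [-0.008, 0.002, -1.0]]
wrist_force: [5.4, -27.1, -13.4]
finger_gap: 0.0004
grip_force: 13.3
time_s: 51.0
eef_pos: [0.4928, -0.3488, 0.1924]
tcp_rot: [[0.005, 1.0, 0.002], [1.0, -0.004, -0.012], [-0.012, 0.003, -1.0]]
wrist_force: [10.6, -43.7, -24.6]
finger_gap: 0.0004
grip_force: 21.7
```

```bash
python3 -m creep '[[[0,0,0,-0.3,0,0,0],[0,0,0,-0.7,0,0,0],[0,0,0,-0.7,0,-0.8,0],[0,0,0,-0.7,0,-1.6,0],[0,0,0,-0.7,0,-1.8,0]]]'
python3 - <<'E'
from h import *
s=imaging.capture("side"); g=s["pixels"].max(2)
m=np.zeros(g.shape,bool); m[190:245,195:222]=g[190:245,195:222]<45
for b in blobs(m,10,400): print(b[0],b[1])
a=s["pixels"][195:250,195:240].astype(int); b=cv2.imread("pics/side0.png")[195:250,195:240].astype(int); print("diff to start",np.abs(a-b).max(2).mean(),(np.abs(a-b).max(2)>40).sum())
rows([.407,-.3205,.2],down(0)); print(manip.observe()["eef_pos"])
E
```

```text
time_s: 51.5
eef_pos: [0.4936, -0.3788, 0.2854]
tcp_rot: [[0.001, 1.0, 0.003], [1.0, -0.001, -0.003], [-0.003, 0.003, -1.0]]
wrist_force: [-0.3, 0.2, -0.1]
finger_gap: 0.0008
grip_force: 0.0
[209 203   5  17  54] [210.4815 211.0741]
diff to start 19.431919191919192 394
turn [ 0.0251  0.0156 -0.0046] shift [ 1.1622 -1.7427  1.6906]
[ 0.4938 -0.3785  0.285 ]
```

The grip pixel (210.5,211.1) matches the locked start picture (210.6,211.6). I'll recheck the cover, then turn the gripper a quarter turn so its long body clears the handle at the button.

```bash
python3 -m creep '[[[0,0,0,0.3,-0.6,0,0],[0,0,0,0.7,-1.2,0,0],[0,0,0,1.1,-1.7,0,0],[0,0,0,1.16,-1.74,0,0]]]'; python3 -m creep '[[[0,0,1,0,0,0,0],[0,0,2,0,0,0,0],[0,0,3,0,0,0,0],[0,0,4,0,0,0,0],[0,0,5,0,0,0,0]]]';python3 -m creep '[[[0,0,1,0,0,0,0],[0,0,2,0,0,0,0],[0,0,3,0,0,0,0],[0,0,4,0,0,0,0],[0,0,5,0,0,0,0]]]';python3 -m creep '[[[0,0,1,0,0,0,0],[0,0,1.25,0,0,0,0],[0,0,1.25,0,0,0,0]]]'
python3 - <<'E'
from h import *
s=imaging.capture("side"); s0=cv2.imread("pics/side0.png")
for im in(s0,s["pixels"]):
    g=im.max(2); m=np.zeros(g.shape,bool); m[205:225,214:224]=g[205:225,214:224]<60
    print("knob",[(b[0].tolist(),b[1]) for b in blobs(m,4,400)])
    m=np.zeros(g.shape,bool); m[232:258,176:200]=g[232:258,176:200]<45
    print("button side",[(b[0].tolist(),cast(s,[b[1]],.045)) for b in blobs(m,10,400)])
a=np.abs(s["pixels"].astype(int)-s0).max(2)
for k in range(200,256,8): print([int((a[k:k+8,j:j+8]>40).sum()) for j in range(200,272,8)])
rows([.407,-.3205,.10],down(-np.pi/2)); print(manip.observe()["q"])
E
```

```text
time_s: 51.95
eef_pos: [0.4039, -0.3177, 0.2805]
tcp_rot: [[0.001, 1.0, -0.0], [1.0, -0.001, 0.003], [0.003, -0.0, -1.0]]
wrist_force: [0.4, 0.0, 0.5]
finger_gap: 0.0002
grip_force: 0.0
time_s: 52.45
eef_pos: [0.4065, -0.3194, 0.2809]
tcp_rot: [[0.647, 0.762, -0.001], [0.762, -0.647, -0.001], [-0.001, -0.0, -1.0]]
wrist_force: [0.2, -0.0, -1.3]
finger_gap: 0.0006
grip_force: 0.0
time_s: 52.95
eef_pos: [0.4065, -0.3194, 0.2809]
tcp_rot: [[0.986, 0.168, -0.001], [0.168, -0.986, -0.0], [-0.001, 0.0, -1.0]]
wrist_force: [1.1, -0.2, 0.5]
finger_gap: 0.0002
grip_force: 0.0
time_s: 53.25
eef_pos: [0.4065, -0.3195, 0.281]
tcp_rot: [[1.0, -0.001, -0.001], [-0.001, -1.0, -0.001], [-0.001, 0.001, -1.0]]
wrist_force: [0.5, 0.2, -0.0]
finger_gap: 0.0003
grip_force: 0.0
knob [([216, 214, 4, 7, 20], array([217.7, 216.6]))]
button side [([185, 242, 11, 4, 25], array([[ 0.4169, -0.3366,  0.045 ]]))]
knob [([216, 214, 4, 7, 20], array([217.7, 216.6]))]
button side [([184, 239, 13, 8, 41], array([[ 0.4161, -0.3362,  0.045 ]]))]
[0, 0, 0, 0, 0, 0, 0, 0, 0]
[0, 0, 0, 0, 0, 0, 0, 0, 0]
[0, 0, 0, 0, 0, 0, 0, 0, 0]
[0, 0, 0, 0, 0, 0, 0, 0, 0]
[0, 0, 0, 0, 0, 0, 0, 0, 0]
[12, 0, 0, 0, 0, 0, 0, 0, 0]
[13, 0, 0, 0, 0, 0, 0, 0, 0]
turn [0.0046 0.0042 0.0062] shift [0.0144 0.0163 3.6231]
[-0.3795  0.3648  1.2349  1.841  -0.3689  1.1995 -0.5969]
```

The side view is pixel-identical to the start around pot, cover and clamp, so everything is shut and locked. I'll press the button.

```bash
python3 -m creep '[[[0,0,0,0.01,0.02,0.8,0],[0,0,0,0.01,0.02,1.7,0],[0,0,0,0.01,0.02,2.6,0],[0,0,0,0.01,0.02,3.3,0],[0,0,0,0.01,0.02,3.7,0]]]'; python3 -m creep '[[[0,0,0,0,0,0.2,0],[0,0,0,0,0,0.3,0],[0,0,0,0,0,0.36,0],[0,0,0,0,0,0.4,0],[0,0,0,0,0,0.4,0]]]'; python3 -m creep '[[[0,0,0,0,0,0.05,0],[0,0,0,0,0,0.1,0],[0,0,0,0,0,0.15,0],[0,0,0,0,0,0.15,0]]]'
```

```text
time_s: 53.8
eef_pos: [0.4056, -0.3203, 0.0937]
tcp_rot: [[1.0, 0.001, -0.003], [0.001, -1.0, 0.001], [-0.003, -0.001, -1.0]]
wrist_force: [0.5, -0.0, 1.4]
finger_gap: 0.0003
grip_force: 0.0
time_s: 54.3
eef_pos: [0.4071, -0.3214, 0.0774]
tcp_rot: [[1.0, -0.001, 0.001], [-0.001, -1.0, -0.001], [0.001, 0.001, -1.0]]
wrist_force: [0.1, -0.2, 1.4]
finger_gap: 0.0004
grip_force: 0.9
time_s: 54.7
eef_pos: [0.4074, -0.3217, 0.0712]
tcp_rot: [[1.0, -0.001, 0.003], [-0.001, -1.0, 0.0], [0.003, -0.0, -1.0]]
wrist_force: [-9.2, 12.9, 55.6]
finger_gap: 0.0002
grip_force: 27.7
```

```bash
python3 -m creep '[[[0,0,0,0,0,-0.1,0],[0,0,0,0,0,-0.25,0],[0,0,0,0,0,-0.25,0],[0,0,0,0,0,-0.25,0]]]' | grep -E "eef|force"; for i in 1 ; do
python3 -m creep '[[[0,0,0,0,0,0.04,0],[0,0,0,0,0,0.04,0],[0,0,0,0,0,0.04,0]]]' | grep -E "eef|force"; python3 -m creep '[[[0,0,0,0,0,0.03,0],[0,0,0,0,0,0.03,0],[0,0,0,0,0,0.03,0]]]' | grep -E "eef|force";python3 -m creep '[[[0,0,0,0,0,0.03,0],[0,0,0,0,0,0.03,0],[0,0,0,0,0,0.03,0]]]' | grep -E "eef|force";python3 -m creep '[[[0,0,0,0,0,0.03,0],[0,0,0,0,0,0.03,0],[0,0,0,0,0,0.03,0]]]' | grep -E "eef|force";python3 -m creep '[[[0,0,0,0,0,0.03,0],[0,0,0,0,0,0.03,0],[0,0,0,0,0,0.03,0]]]' | grep -E "eef|force"; done
```

```text
eef_pos: [0.4068, -0.3209, 0.0817]
wrist_force: [0.5, 0.4, -0.4]
grip_force: 0.0
eef_pos: [0.4066, -0.3211, 0.0795]
wrist_force: [-0.4, 0.0, 0.5]
grip_force: 0.0
eef_pos: [0.4067, -0.3212, 0.0783]
wrist_force: [0.1, 0.6, 1.1]
grip_force: 0.7
eef_pos: [0.4067, -0.3212, 0.0768]
wrist_force: [-0.5, 0.2, 1.9]
grip_force: 1.1
eef_pos: [0.4067, -0.3212, 0.0753]
wrist_force: [0.5, -0.0, 2.9]
grip_force: 1.5
eef_pos: [0.4068, -0.3212, 0.0738]
wrist_force: [-0.4, -0.7, 3.7]
grip_force: 2.0
```

```bash
python3 -m creep '[[[0,0,0,0,0,0.03,0],[0,0,0,0,0,0.03,0],[0,0,0,0,0,0.03,0]]]' | grep -E "eef|force"; python3 -m creep '[[[0,0,0,0,0,0.03,0],[0,0,0,0,0,0.03,0],[0,0,0,0,0,0.03,0]]]' | grep -E "eef|force";python3 -m creep '[[[0,0,0,0,0,0.02,0],[0,0,0,0,0,0.02,0],[0,0,0,0,0,0.02,0]]]' | grep -E "eef|force"
python3 -m creep '[[[0,0,0,0,0,-0.2,0],[0,0,0,0,0,-0.9,0],[0,0,0,0,0,-1.8,0],[0,0,0,0,0,-2.7,0],[0,0,0,0,0,-3.6,0]]]'; python3 -m creep '[[[0,0,0,-0.6,0,-0.5,0],[0,0,0,-1,0.3,-1,0],[0,0,0,-1,-0.6,-1,0],[0,0,0,-1,-1.5,-1,0],[0,0,0,-1,-2.4,-1,0]]]'; python3 -m creep '[[[0,0,0,0,-0.9,0,0],[0,0,0,0,-1.8,0,0],[0,0,0,0,-2.7,0,0],[0,0,0,0,-3.4,0,0],[0,0,0,0,-3.4,0,0]]]'
python3 - <<'E'
from h import *
t=imaging.capture("top"); s=imaging.capture("side"); t0=cv2.imread("pics/top0.png")
a=np.abs(t["pixels"].astype(int)-t0).max(2)>40
for k in range(140,268,8): print(k,[int(a[k:k+8,j:j+8].sum()) for j in range(112,400,8)])
b=np.abs(s["pixels"].astype(int)-cv2.imread("pics/side0.png")).max(2)>40
print([(q[0].tolist()) for q in blobs(b,15,1e6)])
print(manip.observe()["eef_pos"])
E
```

```text
eef_pos: [0.4068, -0.3212, 0.0723]
wrist_force: [-0.7, -0.4, 5.6]
grip_force: 2.7
eef_pos: [0.4069, -0.3214, 0.0717]
wrist_force: [-5.6, 6.3, 32.0]
grip_force: 16.0
eef_pos: [0.407, -0.3215, 0.0714]
wrist_force: [-10.5, 11.1, 49.8]
grip_force: 24.9
time_s: 58.0
eef_pos: [0.4062, -0.3208, 0.2512]
tcp_rot: [[1.0, -0.001, -0.001], [-0.001, -1.0, -0.001], [-0.001, 0.001, -1.0]]
wrist_force: [1.5, 1.2, -0.3]
finger_gap: 0.0004
grip_force: 0.0
time_s: 58.5
eef_pos: [0.3564, -0.2246, 0.2995]
tcp_rot: [[1.0, -0.003, -0.002], [-0.003, -1.0, 0.001], [-0.002, -0.001, -1.0]]
wrist_force: [1.3, 0.3, -1.4]
finger_gap: 0.0004
grip_force: 0.0
time_s: 59.0
eef_pos: [0.3567, -0.0517, 0.2998]
tcp_rot: [[1.0, 0.004, -0.003], [0.004, -1.0, 0.002], [-0.003, -0.002, -1.0]]
wrist_force: [0.2, -0.3, 0.7]
finger_gap: 0.0005
grip_force: 0.0
140 [0, 0, 0, 0, 0, 0, 0, 0, 0, 0, 0, 0, 0, 0, 0, 0, 0, 0, 0, 0, 0, 0, 0, 0, 0, 0, 0, 0, 0, 0, 0, 0, 0, 0, 0, 0]
148 [0, 0, 0, 0, 0, 0, 0, 0, 0, 0, 0, 0, 0, 0, 0, 0, 0, 0, 0, 0, 0, 0, 0, 0, 0, 0, 0, 0, 0, 0, 0, 0, 0, 0, 0, 0]
156 [0, 0, 0, 0, 0, 0, 0, 0, 0, 0, 0, 0, 0, 0, 0
[... 1617 characters left out ...]
, 48, 1374], [111, 0, 17, 8, 96], [122, 0, 104, 65, 3436], [215, 0, 44, 36, 1047], [119, 35, 41, 97, 1737], [81, 39, 49, 85, 1583], [233, 39, 18, 6, 80], [75, 49, 7, 3, 18], [224, 48, 37, 19, 315], [183, 67, 46, 38, 786], [249, 66, 4, 17, 58], [131, 84, 8, 4, 20], [133, 91, 12, 6, 42], [111, 94, 17, 4, 27], [108, 96, 29, 39, 396], [134, 98, 18, 33, 168], [100, 132, 9, 10, 61], [156, 160, 34, 17, 330], [264, 162, 7, 8, 43], [298, 167, 5, 9, 38], [251, 169, 6, 8, 37], [268, 168, 8, 7, 34], [291, 173, 6, 4, 19], [245, 175, 6, 5, 20], [255, 175, 8, 7, 35], [302, 174, 7, 6, 30], [81, 183, 79, 26, 850], [133, 193, 10, 3, 24], [191, 205, 18, 19, 221], [213, 207, 9, 6, 42]]
[ 0.3569 -0.055   0.3   ]
```

```bash
python3 -m creep '[[[0,0,0,0,-1,0,0],[0,0,0,0,-2,0,0],[0,0,0,0,-3,0,0],[0,0,0,0,-3.5,0,0],[0,0,0,0,-3.5,0,0]]]' | grep eef
python3 - <<'E'
from h import *
s=imaging.capture("side"); s0=cv2.imread("pics/side0.png")
b=np.abs(s["pixels"].astype(int)-s0).max(2)>40; b[:195]=0
print([(q[0].tolist()) for q in blobs(b,4,1e6)],cast(s,[[200,214],[217,210]],0))
g=s["pixels"].max(2); m=np.zeros(g.shape,bool); m[190:245,195:224]=g[190:245,195:224]<45
print([(q[0].tolist(),q[1]) for q in blobs(m,8,400)])
E
```

```text
eef_pos: [0.3574, 0.1216, 0.3001]
[[92, 195, 72, 8, 318], [122, 195, 7, 1, 7], [133, 195, 5, 1, 5]] [[ 0.3366 -0.1321  0.    ]
 [ 0.3803 -0.0903  0.    ]]
[([209, 204, 5, 16, 53], array([210.5849, 211.5849])), ([216, 215, 4, 5, 11], array([217.5455, 216.7273]))]
```

That difference was only the gripper's shadow. The clamp, cover and bench tools look the same as at the start, and the sensors are inside. I'll hand in.

```bash
python3 -c "
from rig import manip
print(manip.sign_off())"
```

```text
the job is handed in; nothing more can be done
None
```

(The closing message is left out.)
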